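Weigh the dropper bottle on the two-pan balance and shut its draught screen

TASK

Weigh the amber dropper bottle that stands on the left pan of the balance: stand brass weights on the empty right pan until the pointer comes to rest in the green band, and only then push the draught screen's open door fully shut, so that its catch holds it. Set the weights down gently and upright, leave those you do not need standing on the worktop clear of the balance, and leave the bottle on its pan and the polish bottle, mixing cup and bit block where they are.

Things in the scene. Friction and masses are not known exactly. Their poses are not given: they have to be found in the camera images.
- balance: Fixed two-pan balance, grey base 176 x 316 x 12 mm; origin at the centre of its underside; x points away from the robot (turned 0 to 0.4 rad), y left along the beam, z up. Clear screen walls 4 mm thick, top edge 100 mm up, stand at x = -82, x = +82 and y = +152 mm; open on top; the door closes y = -152 mm. Dial plate in the middle, 52 mm wide in y, at x = +20 mm, 128 mm high.
- beam (a joint): Tilt of the beam, rad: 0 level, positive = left (bottle) pan low and pointer leaning left, stops at +-0.16; green band +-0.03. Pans stay horizontal; only masses count, not where on a pan they stand. Each gram of difference tilts it 0.0018 rad (settles in 0.7 s) up to the stop at 89 g. The bottle weighs 120 to 183 g; some set of the weights always reaches the band.
- pan_left_top (a point): Centre of the left pan's top face, a flat rimless disc 110 mm in diameter, 85 mm left (+y) of the balance's middle; about 65 mm above the worktop when level, 13.5 mm lower or higher at the stops. The bottle stands here.
- pan_right_top (a point): Centre of the right pan's top face, the same disc 85 mm right (-y) of the balance's middle; empty and raised at the start, 78.5 mm above the worktop. It sinks as it is loaded, to 51 mm at the lowest.
- screen_door (a joint): Angle of the screen door, rad: 0 = shut, 0.6 to 1.0 at the start, growing outward. It stays where it is left, except in the last 0.09 rad: there a sprung roller on the far corner post must be overcome with about 3 N at the free edge; past it (about 0.04 rad) the door is drawn onto its stop at 0 and held.
- door_hinge (a point): Point on the door's upright hinge axis, 60 mm above the worktop, at the screen's near right corner (x = -82, y = -152 mm in the balance's frame). Its axes turn with the door: x runs from the hinge to the free edge, -y points out of the outer face, z up.
- door_push (a point): Point in the middle of the door's thickness, 115 mm from the hinge axis, 60 mm above the worktop: a good place to push the outer face. The door is a clear panel 4 mm thick in a 7 mm metal frame, 150 mm long, from 15 to 99 mm above the worktop. Axes as door_hinge.
- weight_100_center (a point): 100 g brass weight standing upright: round body 32 mm in diameter, 19 mm high, then a narrow neck 9 mm in diameter and a round knob 14 mm in diameter, the top 9 mm. 36 mm high in all. This point lies on its axis half-way up (18.0 mm above its foot); z is its axis, up. Grip the knob from above.
- weight_75_center (a point): 75 g brass weight standing upright: round body 27 mm in diameter, 16 mm high, then a narrow neck 9 mm in diameter and a round knob 14 mm in diameter, the top 9 mm. 33 mm high in all. This point lies on its axis half-way up (16.5 mm above its foot); z is its axis, up. Grip the knob from above.
- weight_50_center (a point): 50 g brass weight standing upright: round body 22 mm in diameter, 14 mm high, then a narrow neck 9 mm in diameter and a round knob 14 mm in diameter, the top 9 mm. 31 mm high in all. This point lies on its axis half-way up (15.5 mm above its foot); z is its axis, up. Grip the knob from above.
- weight_25_center (a point): 25 g brass weight standing upright: round body 16 mm in diameter, 12 mm high, then a narrow neck 9 mm in diameter and a round knob 14 mm in diameter, the top 9 mm. 29 mm high in all. This point lies on its axis half-way up (14.5 mm above its foot); z is its axis, up. Grip the knob from above.
- bottle_center (a point): Amber dropper bottle with black rubber top, 33 mm in diameter, 102 mm high, standing on the left pan; this point lies on its axis half-way up (51 mm). Its contents are closed in and its mass is not known.
- polish_center (a point): Bystander: small pink nail-polish bottle with long gold cap, 31 x 31 x 79 mm, near the weights; point half-way up on its axis.
- mixing_cup_center (a point): Bystander: small white waisted mixing cup, 42 mm in diameter, 32 mm high, near the weights; point half-way up on its axis.
- bit_block_center (a point): Bystander: blue block with rotary bits, 36 x 92 x 51 mm, behind the door's right; point half-way up.
- steriliser_corner (a point): Foot of the near right edge of the big white steriliser cabinet, which does not move: its flat front (458 mm high) runs 330 mm to the left from here (+y of the world), and the cabinet reaches back from there to the wall (+x). It stands close behind the balance and the weights: keep wrist and gripper clear of it when crossing from one to the other.
Not all that is in view belongs to the job. Leave any red look-alike of the part that bears bottle_center alone. What is shaped like the part that bears weight_100_center but blue is not meant.

How it is judged:
By the outcome, as a careful person would: the job done as asked, in the order asked, and still so for the second after the job is handed in, with the robot touching nothing.
It also fails if it takes over 70 s, if anything falls off the work surface, if the arm or the gripper's body presses on something with over 40 N, if the wrist force passes 120 N, or if a joint passes its speed limit or range.

ROBOT

A 7-joint arm with a two-finger parallel gripper is mounted at the origin on a cart in front of the work surface, level with it; the furniture and walls round the work are solid. World frame = base frame: x ahead of the robot, y to its left, z up, the work surface at z = 0. Lengths are in m, angles in rad, forces in N, time in s.
With the tool pointing down it reaches from about 0.4 to 0.85 m from the base axis. Payload 10.4 kg.
Tool frame: the origin (TCP) lies at the centre of the arm's flange, where the gripper is bolted on; the fingertips stand 173 mm ahead of it and the grasp point (between the pads) lies 155 mm ahead of it (manip.nose_length is the distance from the TCP to the fingertips, in m); z points along the fingers, x is the direction in which the jaws open and shut, and the axes are right-handed (so a half turn about z gives the same grasp; the last joint's range is limited). The gripper opens to 85 mm and grips with 20 to 120 N. Pads are 22 mm wide; open, the fingers measure 114 mm over their backs; the gripper's body (76 mm by 85 mm) begins 54 mm behind the grasp point. The pads swing forward as they close: fully open they stand 13 mm farther back than shut.
Start: joints at [-1.283, 0.332, -0.065, 1.46, 0.022, 1.35, -0.088], TCP at [0.191, 0.595, 0.405] pointing down, gripper open.
Joint ranges: [-2.6, 2.6], [-0.5, 2.12], [-1.47, 1.34], [0.16, 2.42], [-1.27, 4.41], [0.06, 2.06], [-2.6, 2.6]. Speed limits (rad/s): [2.22, 2.22, 2.79, 2.79, 3.14, 3.14, 3.14].

INTERFACE

Orientations are given as a unit quaternion [x, y, z, w].
In Python, from workcell import status, cams, order, manip gives the robot as it stands.
- The arm moves only by the tool servo_tool, never from a script. Its argument "motion" is a list that holds one entry, the list of rows, each a list of 6 numbers: the shift along the tool's x, y, z in units of 50 mm (1.0 is 50 mm), then the turn, a rotation vector about the tool's x, y, z in units of 5 degrees (1.0 is 5 degrees). In form: [[[x, y, z, ax, ay, az], ...]]. A call has 1 to 12 rows; each row shifts and turns the pose as measured when the row begins, along the tool's axes as they then stand; what a row does not reach is not made up. A row lasts 1/10 s, in which the tool goes at most 50 mm and 8.59 degrees, less where a joint would pass 70% of its speed; a pose out of reach is approached as far as the arm can. A call is refused whole if a number of a shift passes 1 or a number of a turn 1, either way. A call with a gripper value outside its range is refused whole. "jaw" is the closure in counts, from 0 (fully open) to 255 (shut), set as the call begins (left out, the last holds). The fingers move at their own pace and stop on an object; "force" is the grip in N (left out, the last holds). Time passes only in rows, so rows that do not move let the fingers close. It gives the time, the measured TCP pose, the force and the opening at its end, in the units of the state.
- status.get_obs(): the state, without advancing time (a new reading comes with each control period).
- cams.camera(name): name is "scene" or "top" or "wrist"; returns a dict with "color" (400x640x3 uint8, red, green, blue), "vertical_fov" (degrees; the focal length in pixels is half the picture's height over the tangent of half this angle, whatever the lens; pixels are square), "cx", "cy" (the principal point, pixels), "k1" (the pictures are not rectified: a ray, as slopes to the right and down, at radius r is drawn at 1 + k1 r^2 times it, then the intrinsics apply), "extrinsics" (4x4, takes a point from camera to world coordinates). Camera axes: x right, y down, z forward; pixel columns grow to the right and rows downward; lengths in m; the calibration is good to about 2 mm. A picture is of the moment at which its call begins. There is no depth.
- order.hand_in(): hands the job in, once; it reports no verdict.
The state is a dict: "clock": time; "joint_pos": joint angles; "joint_velocities": joint speeds; "tau": joint torques, N m; "position": TCP position; "ee_rot": TCP orientation; "ft_force": force on the tool from outside, world axes, zero at the start; "torque": the same for the moment, N m; "grip_width": opening from 0.0 (shut) to 1.0 (fully open).
Only numpy, scipy, OpenCV 4.12 (cv2) and the standard library are available. Lean on these libraries where they do the work, as an engineer would, in place of code of your own. Each camera call takes 0.05 s, during which the arm holds its last target.

## Working session

There is one attempt and no reset: what is moved stays moved. The work goes in short steps, Python scripts to look and compute and a tool call to move; the robot and the scene stay as the last step left them, time stands still between calls to the robot, and variables do not carry over. Pictures are saved under pics/ and viewed, and the job is handed in when it is done.

Besides the shell and the picture viewer there is one more tool, called after "Emit:" as a command line: name --argument value ..., lists and objects as JSON in quotes. servo_tool: Moves the arm, as the interface text tells. Its arguments: {"type":"object","properties":{"motion":{"type":"array","items":{"type":"array","items":{"type":"array","items":{"type":"number"}}}},"jaw":{"type":"number"},"force":{"type":"number"}},"required":["motion"]}

```bash
ls; mkdir -p pics; python3 - <<'E'
from workcell import status, cams, order, manip
import cv2
o=status.get_obs()
for k,v in o.items(): print(k,v)
print(manip.nose_length)
for n in ["scene","top","wrist"]:
    c=cams.camera(n); cv2.imwrite(f"pics/{n}0.png",c["color"][:,:,::-1])
    print(n,{k:v for k,v in c.items() if k!="color"})
E
```

```text
pics
clock 0.0
joint_pos [-1.28259085  0.33284493 -0.06472458  1.46093375  0.02158243  1.34989899
 -0.08847781]
joint_velocities [ 3.10768932e-04  2.00042582e-04  2.29601080e-03 -9.58974081e-04
 -9.03291127e-06 -1.18504997e-03 -2.19116953e-04]
tau [ 7.41170770e-04 -6.25440645e+01  4.90726205e-02 -3.91602015e+01
  1.60795078e-02  1.00278723e-02 -3.35919410e-06]
position [0.19107958 0.59493628 0.40393626]
ee_rot [ 8.08011626e-01  5.89166130e-01 -5.49720077e-04  4.25468261e-04]
ft_force [-0.05035206 -0.51426476 -0.364459  ]
torque [ 0.04252443  0.00163874 -0.08046142]
grip_width 1.0011888590356666
0.1734
scene {'vertical_fov': 55.246445808803465, 'cx': 322.5203982962494, 'cy': 198.61152102218617, 'k1': -0.006922855716385799, 'extrinsics': array([[-0.78006009, -0.35676042,  0.51403137,  0.01770203],
       [-0.62568316,  0.45155584, -0.63609583,  0.67565617],
       [-0.00518005, -0.81781375, -0.57545968,  0.68305323],
       [ 0.        ,  0.        ,  0.        ,  1.        ]])}
top {'vertical_fov': 48.19457743731327, 'cx': 319.43660965275546, 'cy': 204.2496132410746, 'k1': -0.09137826587355946, 'extrinsics': array([[-0.01398852, -0.98221094,  0.18725917,  0.27693232],
       [-0.99978793,  0.01657011,  0.01222788, -0.00732683],
       [-0.01511326, -0.18704841, -0.98223443,  1.46856457],
       [ 0.        ,  0.        ,  0.        ,  1.        ]])}
wrist {'vertical_fov': 71.80089889142916, 'cx': 320.9131277189468, 'cy': 198.08786170812053, 'k1': 0.005805933168007389, 'extrinsics': array([[ 0.30482361,  0.90888653,  0.28461876,  0.11798414],
       [ 0.95240735, -0.29036837, -0.09277094,  0.61926867],
       [-0.00167397,  0.29935178, -0.95414135,  0.37249029],
       [ 0.        ,  0.        ,  0.        ,  1.        ]])}
```

View pics/scene0.png

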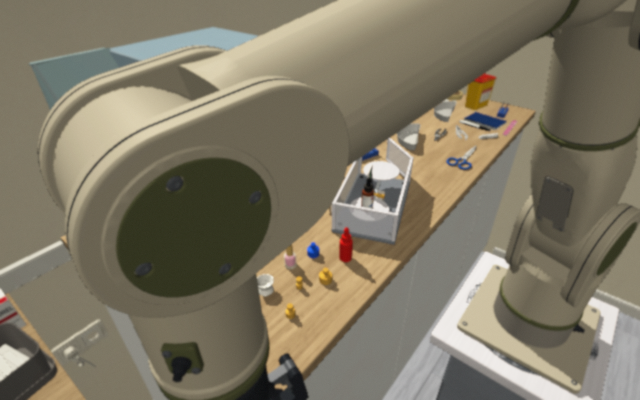

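View pics/top0.png

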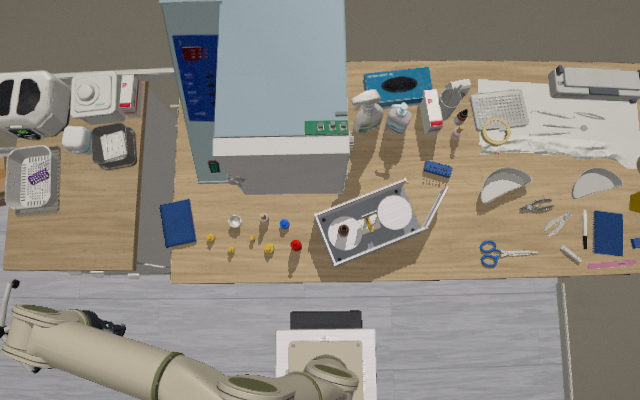

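View pics/wrist0.png

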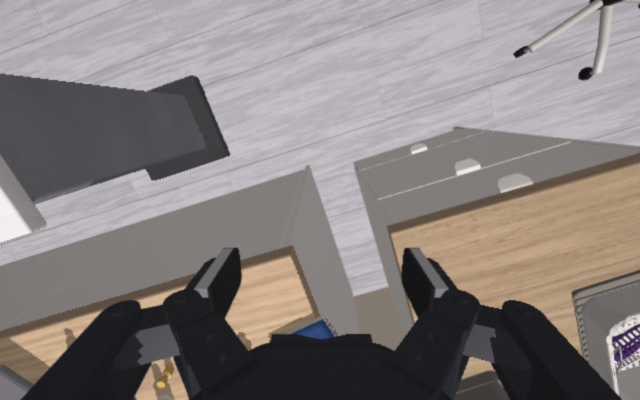

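The top view shows four brass weights, at about (211,237), (231,250), (252,238) and (269,248). There is a blue look-alike at (284,224) and a red bottle at (296,245). The balance is centred near (370,221), with the amber bottle at (344,230). The door is open from about (425,228) to (446,188), and the bit block is at (437,170).

```bash
cat > h.py <<'E'
import numpy as np, cv2
from workcell import status, cams, order, manip
from scipy.spatial.transform import Rotation as R
def K(c):
    f=200/np.tan(np.radians(c["vertical_fov"])/2)
    return np.array([[f,0,c["cx"]],[0,f,c["cy"]],[0,0,1]]),np.array([c["k1"],0,0,0.])
def ray(c,u,v):
    k,d=K(c)
    p=np.array([(u-k[0,2])/k[0,0],(v-k[1,2])/k[1,1]])
    q=p.copy()
    for _ in range(30): q=p/(1+c["k1"]*(q@q))
    E=c["extrinsics"]; return E[:3,3],E[:3,:3]@np.array([q[0],q[1],1])
def at(c,u,v,z):
    o,d=ray(c,u,v); return o+d*(z-o[2])/d[2]
def proj(c,P):
    k,d=K(c);E=np.linalg.inv(c["extrinsics"]); P=np.atleast_2d(P)@E[:3,:3].T+E[:3,3]
    s=P[:,:2]/P[:,2:]; s=s*(1+c["k1"]*(s**2).sum(1,keepdims=True))
    return s*k[0,0]+k[:2,2]
def tri(obs):
    A=np.zeros((3,3));b=np.zeros(3)
    for c,u,v in obs:
        o,d=ray(c,u,v);d=d/np.linalg.norm(d);M=np.eye(3)-np.outer(d,d);A+=M;b+=M@o
    return np.linalg.solve(A,b)
def crop(c,x0,y0,x1,y1,s,name):
    cv2.imwrite("pics/"+name,cv2.resize(c["color"][y0:y1,x0:x1,::-1],None,fx=s,fy=s,interpolation=cv2.INTER_CUBIC))
def blobs(c,lo,hi,box,amin=8):
    h=cv2.cvtColor(c["color"],cv2.COLOR_RGB2HSV);m=cv2.inRange(h,np.array(lo),np.array(hi))
    x0,y0,x1,y1=box;mm=np.zeros_like(m);mm[y0:y1,x0:x1]=m[y0:y1,x0:x1]
    n,l,s,ce=cv2.connectedComponentsWithStats(mm)
    return [(tuple(s[i]),tuple(ce[i].round(1))) for i in range(1,n) if s[i,4]>=amin]
def st():
    o=status.get_obs();print("t",round(o["clock"],2),"p",o["position"].round(4),"R\n",R.from_quat(o["ee_rot"]).as_matrix().round(3),"F",o["ft_force"].round(1),"g",round(o["grip_width"],3),"q",o["joint_pos"].round(2));return o
E
python3 - <<'E'
from h import *
c=cams.camera("top"); k,d=K(c); print(k)
crop(c,190,190,310,270,6,"topw.png"); crop(c,305,160,460,275,5,"topb.png")
for b in blobs(c,(12,120,80),(30,255,255),(195,215,285,265),4): print(b, at(c,*b[1],0.018).round(3))
st()
E
```

```text
[[447.162368     0.         319.43660965]
 [  0.         447.162368   204.24961324]
 [  0.           0.           1.        ]]
((np.int32(206), np.int32(234), np.int32(9), np.int32(8), np.int32(58)), (np.float64(210.1), np.float64(237.5))) [0.448 0.372 0.018]
((np.int32(250), np.int32(236), np.int32(5), np.int32(5), np.int32(23)), (np.float64(252.0), np.float64(238.0))) [0.445 0.233 0.018]
((np.int32(264), np.int32(244), np.int32(10), np.int32(10), np.int32(83)), (np.float64(268.7), np.float64(248.3))) [0.41  0.178 0.018]
((np.int32(228), np.int32(247), np.int32(7), np.int32(7), np.int32(37)), (np.float64(230.8), np.float64(249.8))) [0.407 0.302 0.018]
t 0.2 p [0.1911 0.595  0.4042] R
 [[ 0.306  0.952 -0.   ]
 [ 0.952 -0.306 -0.001]
 [-0.001  0.    -1.   ]] F [ 0.4 -0.1 -0.1] g 0.999 q [-1.28  0.33 -0.06  1.46  0.02  1.35 -0.09]
```

View pics/topw.png

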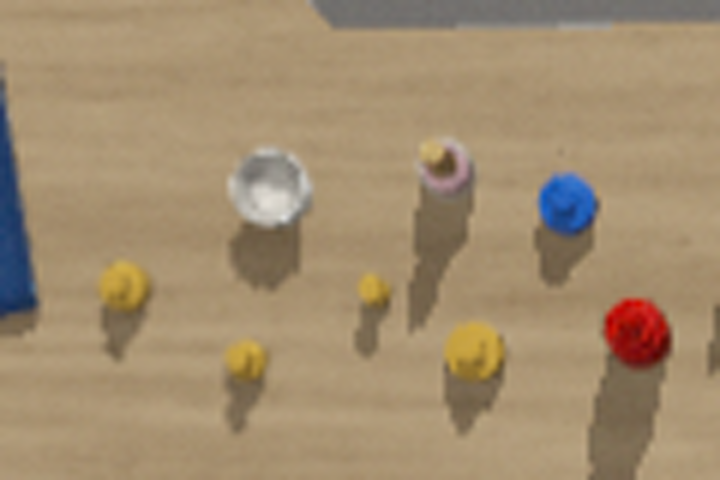

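View pics/topb.png

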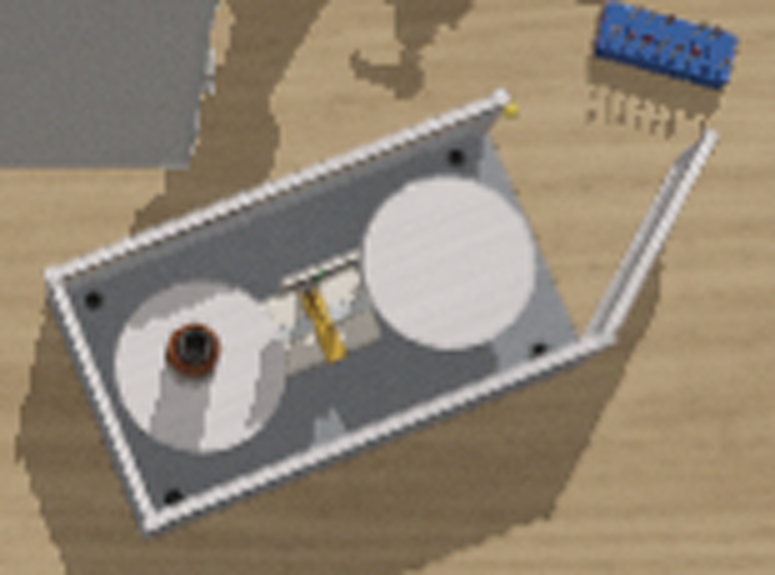

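The enlarged crops settle which objects are which. By diameter, the brass weights are:
- **100 g:** (269,248)
- **75 g:** (210,237)
- **50 g:** (231,250)
- **25 g:** (252,238)

The blue one at (284,224) is the decoy, and the red bottle at (296,245) is not the one meant. The amber bottle stands on the left pan, and the right pan is empty. Next I'll fit the balance pose.

```bash
python3 - <<'E'
from h import *
c=cams.camera("top")
f=lambda x,y:(305+(x+.5)/5-.5,160+(y+.5)/5-.5)
# balance frame corners at wall top (outer edges midline): x=+-82,y=+-152
obs={(82,152):(52,272),(82,-152):(503,95),(-82,152):(150,525),(-82,-152):(605,340)}
B=[];W=[]
for b,p in obs.items():
    w=at(c,*f(*p),0.1);B.append(np.array(b)/1000);W.append(w[:2]);print(b,w.round(4))
B=np.array(B);W=np.array(W)
H=(B-B.mean(0)).T@(W-W.mean(0));U,S,Vt=np.linalg.svd(H);Rm=(U@Vt).T
t=W.mean(0)-Rm@B.mean(0);print("yaw",np.arctan2(Rm[1,0],Rm[0,0]),"t",t,"res",(W-(B@Rm.T+t)).round(4))
g=lambda x,y:(Rm@np.array([x,y])/1000+t).round(4)
print("panR",g(0,-85),"panL",g(0,85),"hinge",g(-82,-152))
e=at(c,*f(712,135),0.099);print("door edge",e);h=g(-82,-152);v=Rm.T@(e[:2]-h);print(v,np.arctan2(v[1],v[0]), "angle from shut (x axis)")
# pan disc centres
print("panR disc",at(c,*f(449,263),0.0785),"bottle top",at(c,*f(193,345),0.0515+.102))
for n,p in dict(c100=(268.7,248.3,.014),c75=(210.1,237.5,.013),c50=(230.8,249.8,.012),c25=(252,238,.012),bluew=(284.3,224,.014),polishcap=(262,216,.079),polishbase=(264,218,.04),cup=(235,221,.016),red=(296,245,.06)).items(): print(n,at(c,*p).round(4))
print("ster",at(c,215,192,0.0),at(c,348,192,0.0),at(c,348,153,.458))
print("block",at(c,437,170,0.051),at(c,305+597/5,160+50/5,.051),at(c,305+725/5,160+85/5,.051))
E
```

```text
(82, 152) [0.5073 0.0239 0.1   ]
(82, -152) [ 0.6156 -0.2618  0.1   ]
(-82, 152) [ 0.3502 -0.0338  0.1   ]
(-82, -152) [ 0.4588 -0.3174  0.1   ]
yaw 0.3600414586692426 t [ 0.48298519 -0.14727038] res [[ 0.0011  0.    ]
 [ 0.0023 -0.0012]
 [-0.0025  0.0001]
 [-0.0009  0.001 ]]
panR [ 0.5129 -0.2268] panL [ 0.453  -0.0677] hinge [ 0.4598 -0.3184]
door edge [ 0.58788209 -0.39317872  0.099     ]
[ 0.09352423 -0.11510906] -0.888489622834898 angle from shut (x axis)
panR disc [ 0.51242786 -0.2261145   0.0785    ] bottle top [ 0.45302875 -0.06032619  0.1535    ]
c100 [0.4107 0.1784 0.014 ]
c75 [0.4488 0.3731 0.013 ]
c50 [0.4076 0.3034 0.012 ]
c25 [0.4455 0.2339 0.012 ]
bluew [0.49   0.1273 0.014 ]
polishcap [0.5071 0.1919 0.079 ]
polishbase [0.5069 0.191  0.04  ]
cup [0.5022 0.2906 0.016 ]
red [0.4157 0.0861 0.06  ]
ster [0.6051603 0.364476  0.       ] [ 0.59717518 -0.08558118  0.        ] [ 0.59123486 -0.06368913  0.458     ]
block [ 0.65518851 -0.37745908  0.051     ] [ 0.6557894  -0.33575983  0.051     ] [ 0.63088287 -0.41891225  0.051     ]
```

```bash
cat >> h.py <<'E'
def plan(pos,yaw,n):
    """rows in tool units to reach pos, tool down with x axis at yaw(rad), n equal steps; prints"""
    o=status.get_obs();p=o["position"];Rc=R.from_quat(o["ee_rot"])
    x=np.array([np.cos(yaw),np.sin(yaw),0]);z=np.array([0,0,-1.]);Rt=R.from_matrix(np.c_[x,np.cross(z,x),z])
    rv=(Rc.inv()*Rt).as_rotvec()
    print("from",p.round(4),"dist",np.linalg.norm(pos-p).round(4))
    for i in range(n):
        Ri=Rc*R.from_rotvec(rv*i/n)
        s=Ri.inv().apply((np.array(pos)-p)/n)/0.05
        print(np.r_[s,np.degrees(rv/n)/5].round(2).tolist(),end=", ")
    print()
E
python3 - <<'E'
from h import *
plan([.411,.178,.28],.36+np.pi/2,12)
E
```

```text
from [0.1911 0.595  0.4044] dist 0.4876
[-0.55, 0.56, 0.21, -0.0, 0.0, -0.64], [-0.58, 0.53, 0.21, -0.0, 0.0, -0.64], [-0.61, 0.5, 0.21, -0.0, 0.0, -0.64], [-0.64, 0.46, 0.21, -0.0, 0.0, -0.64], [-0.66, 0.43, 0.21, -0.0, 0.0, -0.64], [-0.68, 0.39, 0.21, -0.0, 0.0, -0.64], [-0.7, 0.35, 0.21, -0.0, 0.0, -0.64], [-0.72, 0.31, 0.21, -0.0, 0.0, -0.64], [-0.74, 0.27, 0.21, -0.0, 0.0, -0.64], [-0.75, 0.23, 0.21, -0.0, 0.0, -0.64], [-0.76, 0.18, 0.21, -0.0, 0.0, -0.64], [-0.77, 0.14, 0.21, -0.0, 0.0, -0.64],
```

Emit:
servo_tool --motion '[[[-0.55,0.56,0.21,0,0,-0.64],[-0.58,0.53,0.21,0,0,-0.64],[-0.61,0.5,0.21,0,0,-0.64],[-0.64,0.46,0.21,0,0,-0.64],[-0.66,0.43,0.21,0,0,-0.64],[-0.68,0.39,0.21,0,0,-0.64],[-0.7,0.35,0.21,0,0,-0.64],[-0.72,0.31,0.21,0,0,-0.64],[-0.74,0.27,0.21,0,0,-0.64],[-0.75,0.23,0.21,0,0,-0.64],[-0.76,0.18,0.21,0,0,-0.64],[-0.77,0.14,0.21,0,0,-0.64]]]' --jaw 130 --force 30

```text
clock: 1.45
position: [0.4202, 0.1698, 0.2733]
ee_rot: [0.554, 0.832, 0.002, -0.001]
ft_force: [0.7, 1.2, -0.1]
grip_width: 0.489
```

```bash
python3 - <<'E'
from h import *
st()
c=cams.camera("wrist");crop(c,0,0,640,400,1.25,"w1.png")
print(proj(c,[[.411,.178,.0],[.411,.178,.036],[.4455,.2339,.029]]))
plan([.411,.178,.28],.36+np.pi/2,3)
E
```

```text
t 1.45 p [0.4202 0.1698 0.2733] R
 [[-0.385  0.923  0.001]
 [ 0.923  0.385  0.005]
 [ 0.005  0.003 -1.   ]] F [ 0.7  1.2 -0.1] g 0.489 q [-0.71  0.07  0.24  2.07 -0.03  1.    1.51]
[[330.62862183 192.34764799]
 [332.35536515 205.23723197]
 [375.1962213  260.63366741]]
from [0.4224 0.1637 0.2718] dist 0.02
[0.12, -0.03, -0.05, 0.0, -0.01, 0.13], [0.12, -0.03, -0.05, 0.0, -0.01, 0.13], [0.12, -0.04, -0.05, 0.0, -0.01, 0.13],
```

View pics/w1.png

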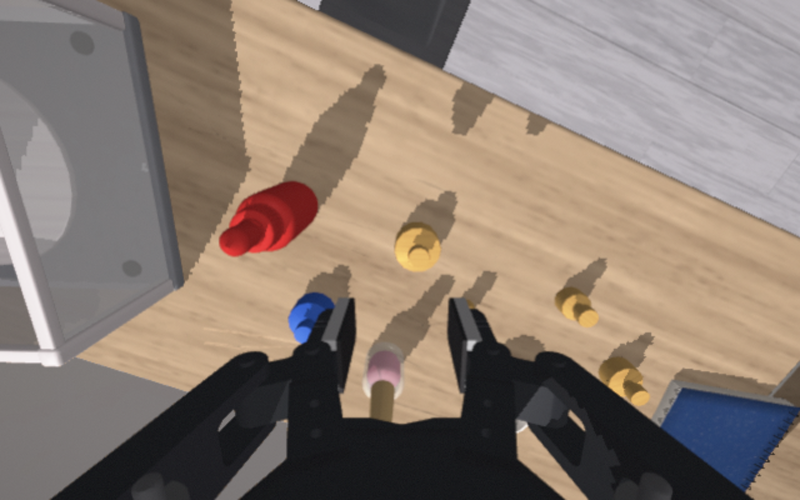

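The wrist view shows the 100 g knob at (334,203) in raw pixels, within 2 px of the prediction. The polish bottle is at about (306,300), between the open fingers and the 25 g weight, so I'll settle here and refine before going down.

Emit:
servo_tool --motion '[[[0.12,-0.03,-0.05,0,0,0.13],[0.12,-0.03,-0.05,0,0,0.13],[0.12,-0.04,-0.05,0,0,0.13],[0,0,0,0,0,0]]]'

```text
clock: 1.9
position: [0.4103, 0.1792, 0.2799]
ee_rot: [0.571, 0.821, 0.001, -0.001]
ft_force: [-0.0, 0.9, 0.2]
grip_width: 0.491
```

```bash
python3 - <<'E'
from h import *
st()
c=cams.camera("wrist");crop(c,200,100,480,320,2.8,"w2.png")
k={'100':(.4107,.1784,.0315),'25':(.4455,.2339,.0245),'50':(.4076,.3034,.0265),'75':(.4488,.3731,.0285)}
for n,p in k.items(): print(n,proj(c,p).round(1))
for b in blobs(c,(12,120,80),(28,255,255),(300,100,640,400),40): print(b)
plan([.4107,.178,.28],.36+np.pi/2,2)
E
```

```text
t 1.9 p [0.4103 0.1792 0.2799] R
 [[-0.347  0.938 -0.   ]
 [ 0.938  0.347  0.002]
 [ 0.002  0.001 -1.   ]] F [-0.   0.9  0.2] g 0.491 q [-0.73  0.05  0.23  2.07 -0.02  1.02  1.43]
100 [[317.9 207.8]]
25 [[361.9 258.9]]
50 [[450.6 248.8]]
75 [[496.1 309.2]]
((np.int32(303), np.int32(183), np.int32(35), np.int32(38), np.int32(1048)), (np.float64(319.9), np.float64(201.5)))
((np.int32(431), np.int32(228), np.int32(32), np.int32(31), np.int32(625)), (np.float64(446.6), np.float64(243.1)))
((np.int32(353), np.int32(242), np.int32(6), np.int32(20), np.int32(73)), (np.float64(355.8), np.float64(250.3)))
((np.int32(469), np.int32(282), np.int32(39), np.int32(37), np.int32(823)), (np.float64(488.5), np.float64(298.6)))
from [0.4105 0.179  0.2798] dist 0.0011
[-0.01, -0.0, -0.0, 0.0, -0.01, -0.03], [-0.01, -0.0, -0.0, 0.0, -0.01, -0.03],
```

View pics/w2.png

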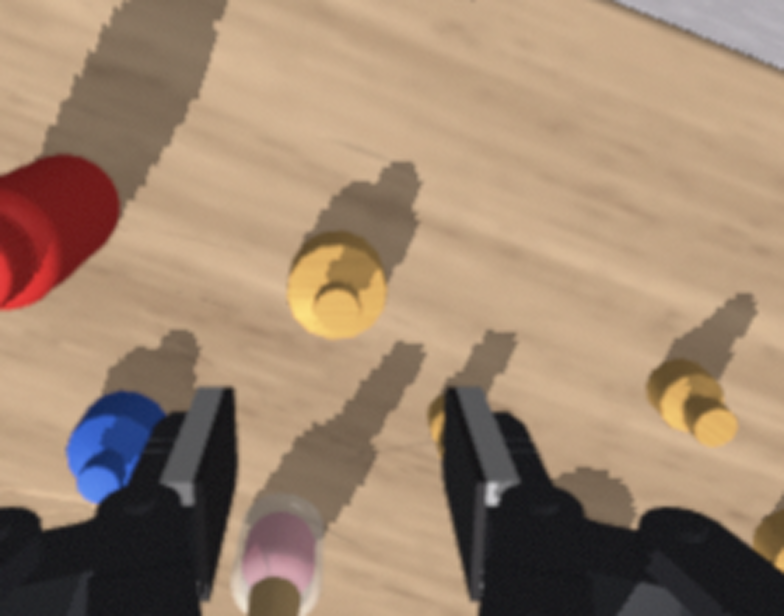

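```bash
python3 - <<'E'
from h import *
c=cams.camera("wrist")
print(at(c,320.7,208.5,.0335))
# body circle centre at top of body z=.019: blob
print(at(c,320.5,202,.019))
E
```

```text
[0.40999007 0.1803033  0.0335    ]
[0.40923803 0.17985254 0.019     ]
```

Emit:
servo_tool --motion '[[[0.01,0,0.5,0,0,0],[0.01,-0.01,0.5,0,0,0],[0.01,0,0.4,0,0,0],[0,0,0.2,0,0,0],[0,0,0.05,0,0,0],[0,0,0,0,0,0]]]'

```text
clock: 2.6
position: [0.41, 0.1826, 0.1962]
ee_rot: [0.569, 0.822, 0.003, 0.0]
ft_force: [-0.3, 0.4, 0.3]
grip_width: 0.494
```

```bash
python3 - <<'E'
from h import *
st()
c=cams.camera("wrist");crop(c,200,150,440,350,3,"w3.png")
E
```

```text
t 2.6 p [0.41   0.1826 0.1962] R
 [[-0.351  0.936  0.003]
 [ 0.936  0.351  0.005]
 [ 0.003  0.005 -1.   ]] F [-0.3  0.4  0.3] g 0.494 q [-0.73  0.19  0.22  2.13 -0.06  0.82  1.46]
```

View pics/w3.png

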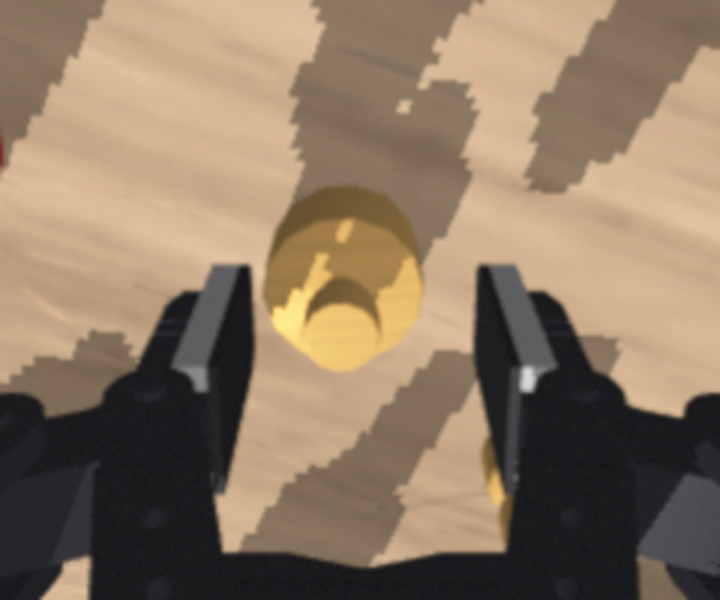

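```bash
python3 - <<'E'
from h import *
c=cams.camera("wrist")
w=at(c,200+342/3,150+335/3,.036);print(w)
plan([w[0],w[1],.196],.36+np.pi/2,2)
E
```

```text
[0.41078749 0.18069053 0.036     ]
from [0.4102 0.1826 0.1968] dist 0.0022
[-0.02, -0.0, 0.01, 0.03, -0.02, -0.01], [-0.02, -0.0, 0.01, 0.03, -0.02, -0.01],
```

Emit:
servo_tool --motion '[[[-0.04,0.02,0.01,0,0,0],[-0.02,0,0,0,0,0],[0,0,0,0,0,0]]]'

```text
clock: 3.0
position: [0.4132, 0.1802, 0.1981]
ee_rot: [0.57, 0.822, 0.005, 0.001]
ft_force: [-0.6, -0.1, -0.4]
grip_width: 0.493
```

Emit:
servo_tool --motion '[[[0,0,0,0,0,0],[0,0,0,0,0,0],[0,0,0,0,0,0],[0,0,0,0,0,0],[0,0,0,0,0,0],[0,0,0,0,0,0]]]' --jaw 255 --force 30

```text
clock: 3.6
position: [0.4133, 0.1802, 0.1986]
ee_rot: [0.57, 0.822, 0.005, 0.001]
ft_force: [0.2, -0.3, 0.0]
grip_width: 0.136
```

```bash
python3 - <<'E'
from h import *
st()
c=cams.camera("wrist");crop(c,200,150,440,350,3,"w4.png")
E
```

```text
t 3.6 p [0.4133 0.1802 0.1986] R
 [[-0.351  0.936  0.008]
 [ 0.936  0.351  0.008]
 [ 0.004  0.01  -1.   ]] F [ 0.2 -0.3  0. ] g 0.136 q [-0.72  0.19  0.22  2.13 -0.06  0.82  1.47]
```

View pics/w4.png

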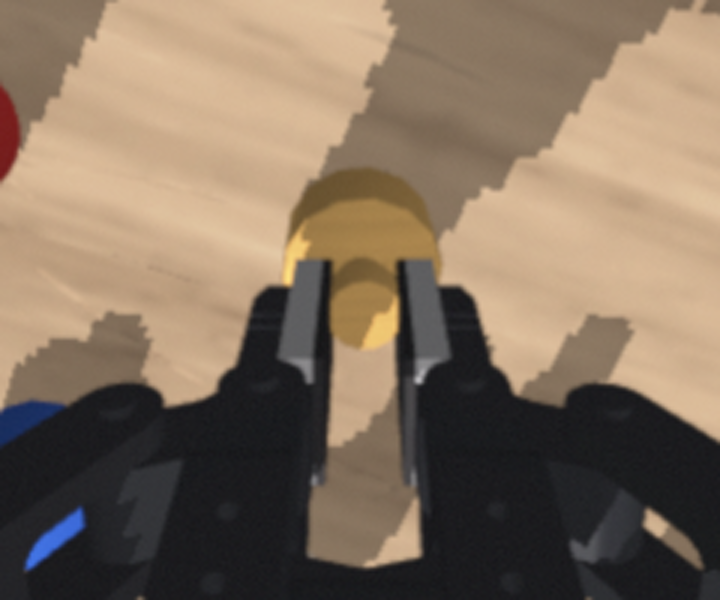

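The 100 g weight is gripped by its knob, with grip width 0.136 and the knob between the pads at about (321,255). Now I'll lift it.

Emit:
servo_tool --motion '[[[0,0,-0.3,0,0,0],[0,0,-0.7,0,0,0],[0,0,-0.9,0,0,0],[0,0,-0.9,0,0,0],[0,0,-0.9,0,0,0],[0,0,-0.3,0,0,0],[0,0,0,0,0,0]]]'

```text
clock: 4.35
position: [0.4104, 0.1782, 0.4046]
ee_rot: [0.57, 0.822, 0.003, 0.0]
ft_force: [-0.8, -0.2, -1.1]
grip_width: 0.137
```

```bash
python3 - <<'E'
from h import *
st()
c=cams.camera("wrist");crop(c,200,150,440,350,2,"w5.png")
plan([.49,-.235,.395],.36+np.pi/2,12)
E
```

```text
t 4.35 p [0.4104 0.1782 0.4046] R
 [[-0.351  0.936  0.003]
 [ 0.936  0.351  0.005]
 [ 0.003  0.005 -1.   ]] F [-0.8 -0.2 -1.1] g 0.137 q [-0.74 -0.08  0.22  1.92  0.02  1.3   1.4 ]
from [0.4103 0.1781 0.4035] dist 0.4208
[-0.69, -0.12, 0.01, 0.0, -0.0, -0.0], [-0.69, -0.12, 0.01, 0.0, -0.0, -0.0], [-0.69, -0.12, 0.01, 0.0, -0.0, -0.0], [-0.69, -0.12, 0.01, 0.0, -0.0, -0.0], [-0.69, -0.12, 0.01, 0.0, -0.0, -0.0], [-0.69, -0.12, 0.01, 0.0, -0.0, -0.0], [-0.69, -0.12, 0.01, 0.0, -0.0, -0.0], [-0.69, -0.12, 0.01, 0.0, -0.0, -0.0], [-0.69, -0.12, 0.01, 0.0, -0.0, -0.0], [-0.69, -0.12, 0.01, 0.0, -0.0, -0.0], [-0.69, -0.12, 0.01, 0.0, -0.0, -0.0], [-0.69, -0.12, 0.01, 0.0, -0.0, -0.0],
```

View pics/w5.png

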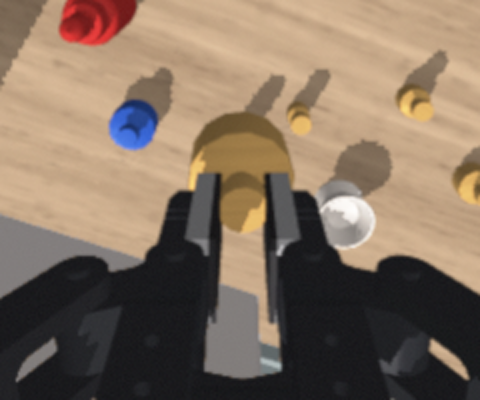

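The weight is held upright in the grip. Next I'll cross to above the right pan.

Emit:
servo_tool --motion '[[[-0.35,-0.06,0,0,0,0],[-0.6,-0.1,0,0,0,0],[-0.75,-0.13,0,0,0,0],[-0.75,-0.13,0,0,0,0],[-0.75,-0.13,0,0,0,0],[-0.75,-0.13,0,0,0,0],[-0.75,-0.13,0,0,0,0],[-0.75,-0.13,0,0,0,0],[-0.75,-0.13,0,0,0,0],[-0.75,-0.13,0,0,0,0],[-0.5,-0.1,0,0,0,0],[-0.3,-0.05,0,0,0,0]]]'

```text
clock: 5.6
position: [0.4812, -0.2194, 0.3805]
ee_rot: [0.566, 0.824, -0.009, -0.009]
ft_force: [1.0, 0.7, -0.1]
grip_width: 0.14
```

```bash
python3 - <<'E'
from h import *
st()
plan([.49,-.235,.33],.36+np.pi/2,4)
E
```

```text
t 5.6 p [ 0.4812 -0.2194  0.3805] R
 [[-0.358  0.933 -0.026]
 [ 0.934  0.358 -0.005]
 [ 0.005 -0.026 -1.   ]] F [ 1.   0.7 -0.1] g 0.14 q [-0.31  0.16  0.72  1.77 -0.09  1.27  2.37]
from [ 0.4812 -0.2194  0.3805] dist 0.0536
[-0.09, 0.02, 0.25, -0.07, -0.01, 0.02], [-0.09, 0.02, 0.25, -0.07, -0.01, 0.02], [-0.09, 0.02, 0.25, -0.07, -0.01, 0.02], [-0.09, 0.02, 0.25, -0.07, -0.01, 0.02],
```

Emit:
servo_tool --motion '[[[-0.09,0.02,0.25,-0.07,0,0.02],[-0.09,0.02,0.25,-0.07,0,0.02],[-0.09,0.02,0.25,-0.07,0,0.02],[-0.09,0.02,0.15,-0.07,0,0],[0,0,0,0,0,0]]]'

```text
clock: 6.1
position: [0.4878, -0.2381, 0.3245]
ee_rot: [0.571, 0.821, -0.004, -0.007]
ft_force: [-0.7, -0.2, -1.4]
grip_width: 0.141
```

```bash
python3 - <<'E'
from h import *
st()
c=cams.camera("wrist");crop(c,0,0,640,400,1.25,"w6.png")
t=cams.camera("top");crop(t,305,160,460,275,5,"top6.png")
B=np.array([.483,-.1473]);Rm=R.from_euler('z',.36).as_matrix()[:2,:2]
for z in(.0785,):
  print("pan centre proj",proj(c,[*(B+Rm@[0,-.085]),z]), "edges",[proj(c,[*(B+Rm@np.array([a,-.085+b])),z]).round(0).tolist() for a,b in((.055,0),(-.055,0),(0,.055),(0,-.055))])
print("corners z.1",[proj(c,[*(B+Rm@np.array(q)),.1]).round(0).tolist() for q in((-.082,-.152),(.082,-.152),(.02,-.026))])
E
```

```text
t 6.1 p [ 0.4878 -0.2381  0.3245] R
 [[-0.347  0.938 -0.016]
 [ 0.938  0.347  0.002]
 [ 0.008 -0.014 -1.   ]] F [-0.7 -0.2 -1.4] g 0.141 q [-0.25  0.26  0.72  1.81 -0.18  1.16  2.45]
pan centre proj [[319.6120975  243.02902787]] edges [[[320.0, 298.0]], [[319.0, 180.0]], [[384.0, 243.0]], [[255.0, 244.0]]]
corners z.1 [[[223.0, 150.0]], [[243.0, 341.0]], [[393.0, 277.0]]]
```

View pics/w6.png

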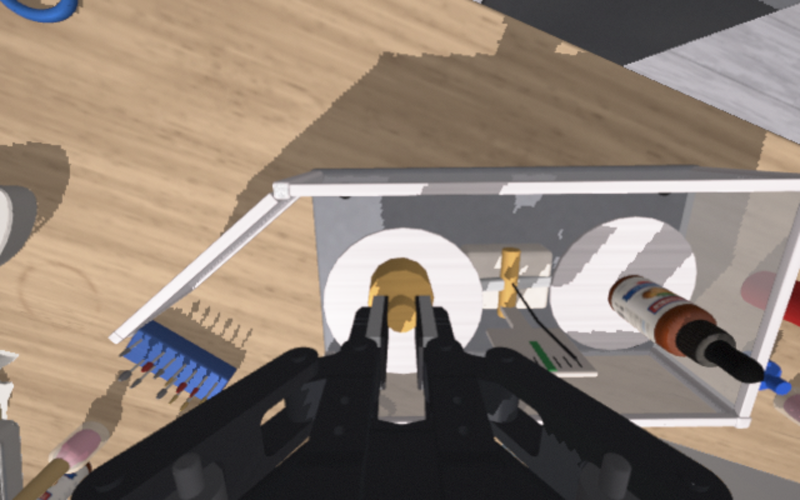

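View pics/top6.png

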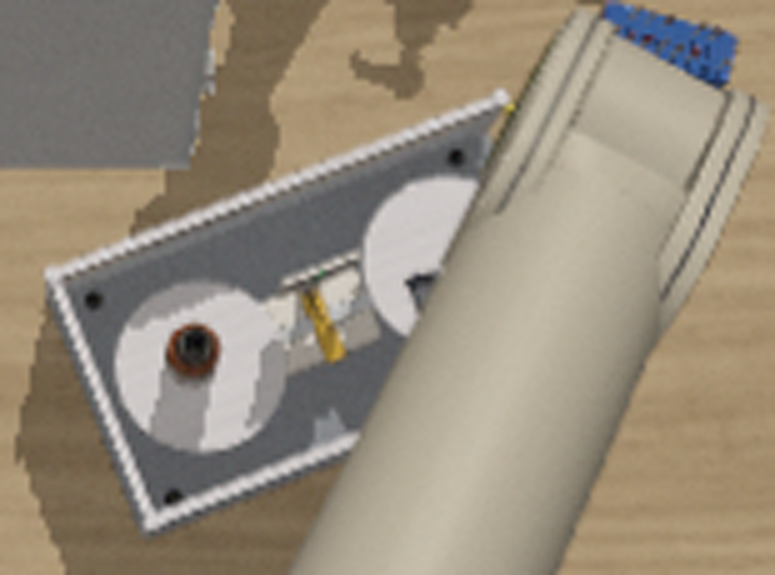

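In the wrist view, the weight hangs over the right pan, whose disc is centred at about (324,240) raw. The pointer leans hard over towards the bottle. I'll correct the small tilt and lower.

```bash
python3 - <<'E'
from h import *
plan([.491,-.233,.284],.36+np.pi/2,4)
E
```

```text
from [ 0.4881 -0.2379  0.3258] dist 0.0422
[0.02, 0.02, 0.21, -0.04, -0.02, -0.01], [0.02, 0.02, 0.21, -0.04, -0.02, -0.01], [0.02, 0.02, 0.21, -0.04, -0.02, -0.01], [0.02, 0.02, 0.21, -0.04, -0.02, -0.01],
```

Emit:
servo_tool --motion '[[[0.02,0.02,0.2,-0.05,-0.02,0],[0.02,0.02,0.2,-0.05,-0.02,0],[0.02,0.02,0.2,-0.05,-0.02,0],[0.02,0.02,0.1,-0.05,-0.02,0],[0,0,0.04,0,0,0],[0,0,0,0,0,0]]]'

```text
clock: 6.8
position: [0.4907, -0.2311, 0.2864]
ee_rot: [0.57, 0.821, 0.003, 0.002]
ft_force: [0.1, -0.4, -0.3]
grip_width: 0.139
```

```bash
python3 - <<'E'
from h import *
st()
plan([.491,-.233,.275],.36+np.pi/2,4)
E
```

```text
t 6.8 p [ 0.4907 -0.2311  0.2864] R
 [[-0.349  0.937  0.007]
 [ 0.937  0.349  0.002]
 [-0.     0.008 -1.   ]] F [ 0.1 -0.4 -0.3] g 0.139 q [-0.25  0.29  0.7   1.86 -0.22  1.06  2.47]
from [ 0.4907 -0.2311  0.2864] dist 0.0115
[-0.01, -0.0, 0.06, 0.02, 0.0, -0.01], [-0.01, -0.0, 0.06, 0.02, 0.0, -0.01], [-0.01, -0.0, 0.06, 0.02, 0.0, -0.01], [-0.01, -0.0, 0.06, 0.02, 0.0, -0.01],
```

Emit:
servo_tool --motion '[[[-0.01,0,0.05,0,0,0],[-0.01,0,0.05,0,0,0],[0,0,0.05,0,0,0],[0,0,0.05,0,0,0],[0,0,0.04,0,0,0],[0,0,0,0,0,0]]]'

```text
clock: 7.4
position: [0.4916, -0.2327, 0.2743]
ee_rot: [0.57, 0.821, 0.003, 0.003]
ft_force: [-0.8, 0.6, 0.4]
grip_width: 0.134
```

```bash
python3 - <<'E'
from h import *
st()
c=cams.camera("wrist");crop(c,240,120,500,320,3,"w7.png")
E
```

```text
t 7.4 p [ 0.4916 -0.2327  0.2743] R
 [[-0.349  0.937  0.009]
 [ 0.937  0.349  0.001]
 [-0.002  0.009 -1.   ]] F [-0.8  0.6  0.4] g 0.134 q [-0.23  0.31  0.7   1.86 -0.24  1.04  2.48]
```

View pics/w7.png

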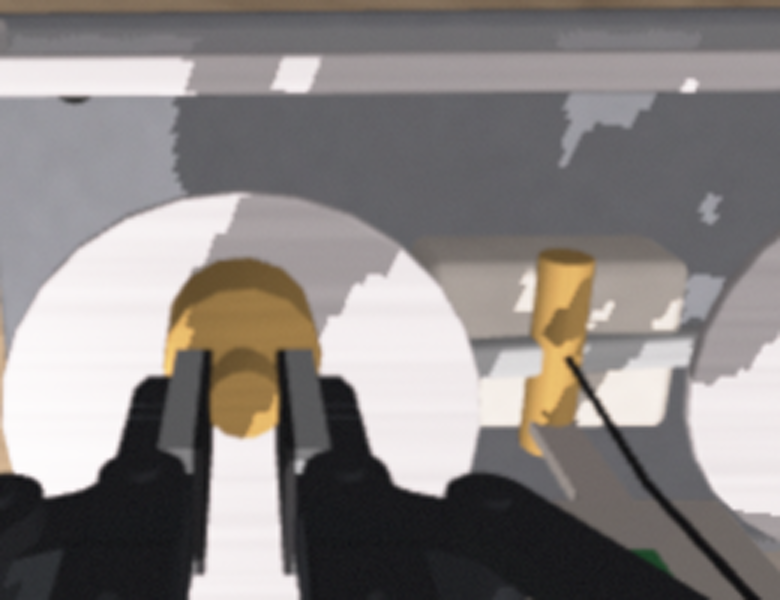

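The 100 g weight is on the pan, standing in the near half of the disc. I'll release it in two small openings.

Emit:
servo_tool --motion '[[[0,0,0,0,0,0],[0,0,0,0,0,0],[0,0,0,0,0,0]]]' --jaw 200

```text
clock: 7.75
position: [0.4918, -0.2326, 0.2748]
ee_rot: [0.57, 0.821, 0.003, 0.004]
ft_force: [0.2, -0.1, 0.1]
grip_width: 0.214
```

Emit:
servo_tool --motion '[[[0,0,0,0,0,0],[0,0,0,0,0,0],[0,0,-0.1,0,0,0],[0,0,-0.3,0,0,0],[0,0,-0.7,0,0,0],[0,0,-0.7,0,0,0],[0,0,-0.3,0,0,0],[0,0,0,0,0,0]]]' --jaw 140

```text
clock: 8.55
position: [0.49, -0.2335, 0.3883]
ee_rot: [0.571, 0.821, 0.003, 0.004]
ft_force: [-0.5, 0.2, 0.1]
grip_width: 0.452
```

```bash
python3 - <<'E'
from h import *
st()
c=cams.camera("wrist");crop(c,0,0,640,400,1.25,"w8.png");crop(c,240,120,500,320,3,"w8b.png");np.save("w8.npy",c,allow_pickle=True)
E
```

```text
t 8.55 p [ 0.49   -0.2335  0.3883] R
 [[-0.348  0.938  0.011]
 [ 0.938  0.348  0.001]
 [-0.003  0.01  -1.   ]] F [-0.5  0.2  0.1] g 0.452 q [-0.29  0.18  0.73  1.74 -0.13  1.26  2.4 ]
```

View pics/w8.png

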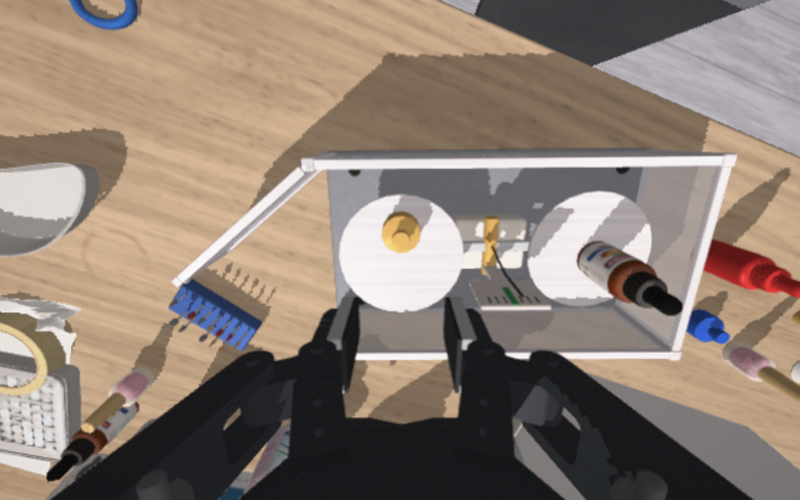

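View pics/w8b.png

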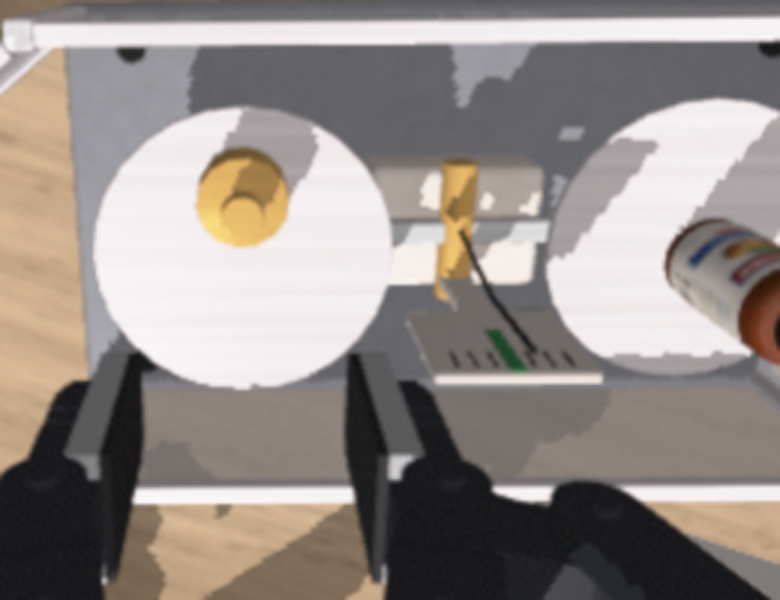

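The 100 g weight stands upright on the right pan. The pointer has come off its stop and now leans about one tick to the bottle side of green. I'll enlarge the view to get a number.

```bash
python3 - <<'E'
from h import *
c=cams.camera("wrist");crop(c,360,170,450,260,8,"w9.png");np.save("w9.npy",c,allow_pickle=True)
s=cams.camera("scene");crop(s,300,100,460,260,4,"s9.png")
E
```

```text
(no output)
```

View pics/w9.png

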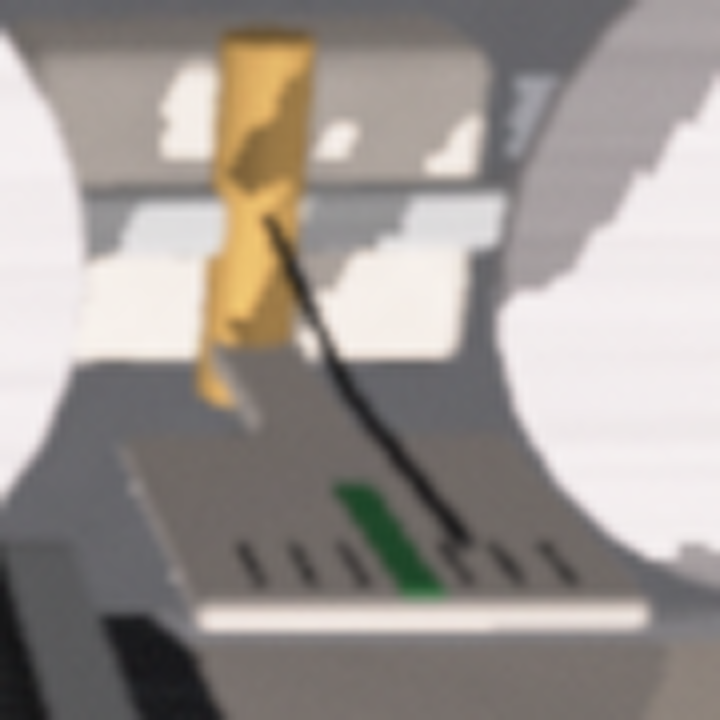

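View pics/s9.png

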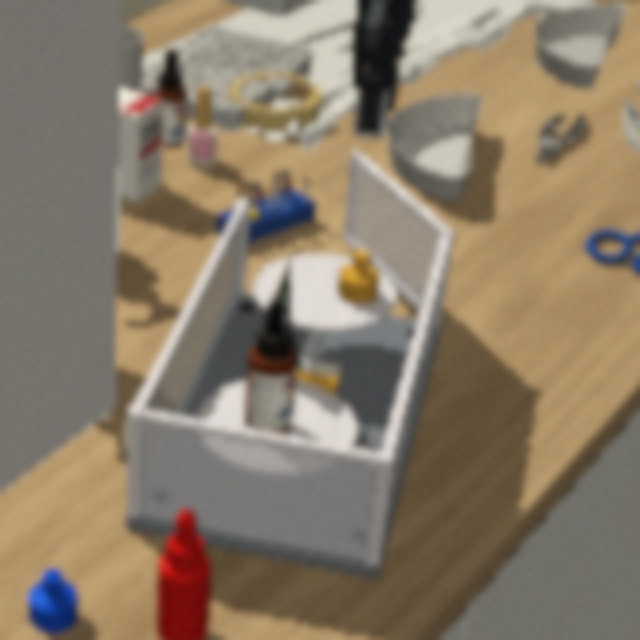

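```bash
cat >> h.py <<'E'
Bo=np.array([.483,-.1473,0]);Rb=R.from_euler('z',.36).as_matrix()
def onx(c,u,v,x):
    o,d=ray(c,u,v);o=Rb.T@(o-Bo);d=Rb.T@d;return o+d*(x-o[0])/d[0]
def toW(b): return Bo+Rb@np.array(b)
E
python3 - <<'E'
from h import *
c=np.load("w9.npy",allow_pickle=True).item()
f=lambda x,y:(360+(x+.5)/8-.5,170+(y+.5)/8-.5)
print("plate corners pred",[((proj(c,toW(b))-[360,170])*8).round(0).tolist() for b in((.018,.026,.128),(.018,-.026,.128),(.022,.026,.128))])
for n,p in dict(cornL=(197,605),cornR=(650,600),greenTop=(358,487),greenBot=(420,592),gBL=(403,592),gBR=(440,592),gTL=(338,487),gTR=(378,487)).items(): print(n,onx(c,*f(*p),.018).round(4))
for x in(.0,.005,.01,.015):
    a=onx(c,*f(268,218),x);b=onx(c,*f(465,542),x);m=onx(c,*f(350,390),x);print(x,a.round(4),m.round(4),b.round(4),np.arctan2(b[1]-a[1],b[2]-a[2]),np.arctan2(b[1]-m[1],b[2]-m[2]))
E
```

```text
plate corners pred [[[644.0, 593.0]], [[186.0, 593.0]], [[639.0, 624.0]]]
cornL [ 0.018  -0.0256  0.13  ]
cornR [0.018  0.0259 0.129 ]
greenTop [0.018  0.0015 0.0983]
greenBot [0.018  0.0005 0.1269]
gBL [ 0.018  -0.0014  0.1269]
gBR [0.018  0.0028 0.1269]
gTL [ 0.018  -0.001   0.0983]
gTR [0.018  0.0041 0.0984]
0.0 [0.     0.0024 0.0426] [ 0.     -0.0043  0.11  ] [ 0.     -0.0041  0.1509] -0.06024651438778972 0.005251914627482247
0.005 [0.005  0.0066 0.027 ] [ 0.005  -0.0004  0.0978] [ 0.005  -0.0002  0.1406] -0.06024651438778954 0.005251914627482541
0.01 [0.01   0.0108 0.0114] [0.01   0.0034 0.0855] [0.01   0.0037 0.1304] -0.06024651438778963 0.005251914627482808
0.015 [ 0.015   0.0151 -0.0043] [0.015  0.0073 0.0732] [0.015  0.0076 0.1202] -0.06024651438778962 0.005251914627482759
```

The calibration agrees with the plate corners. From this side, though, the pointer reading is dominated by parallax, so I'll move the wrist camera straight over the dial, which is on the way back to the weights.

Emit:
servo_tool --motion '[[[0.3,0,0,0.05,0,0],[0.5,0,0,0.05,0,0],[0.5,0,0,0,0,0],[0.3,0,0,0,0,0],[0,0,0,0,0,0]]]'

```text
clock: 9.2
position: [0.4592, -0.155, 0.3785]
ee_rot: [0.572, 0.821, -0.005, -0.005]
ft_force: [0.2, 0.2, 0.1]
grip_width: 0.456
```

```bash
python3 - <<'E'
from h import *
st()
c=cams.camera("wrist");np.save("w10.npy",c,allow_pickle=True)
print("cam in balance",Rb.T@(c["extrinsics"][:3,3]-Bo))
crop(c,220,90,420,290,4,"w10.png")
q=proj(c,[toW((.018,0,.11))])[0];print(q)
x0,y0=int(q[0])-40,int(q[1])-60;print(x0,y0)
crop(c,x0,y0,x0+80,y0+75,8,"w10b.png")
E
```

```text
t 9.2 p [ 0.4592 -0.155   0.3785] R
 [[-0.347  0.938 -0.013]
 [ 0.938  0.347 -0.003]
 [ 0.002 -0.013 -1.   ]] F [0.2 0.2 0.1] g 0.456 q [-0.42  0.02  0.67  1.88 -0.01  1.25  2.18]
cam in balance [-0.10179536  0.00281359  0.34801283]
[318.16655339 247.2622577 ]
278 187
```

View pics/w10.png

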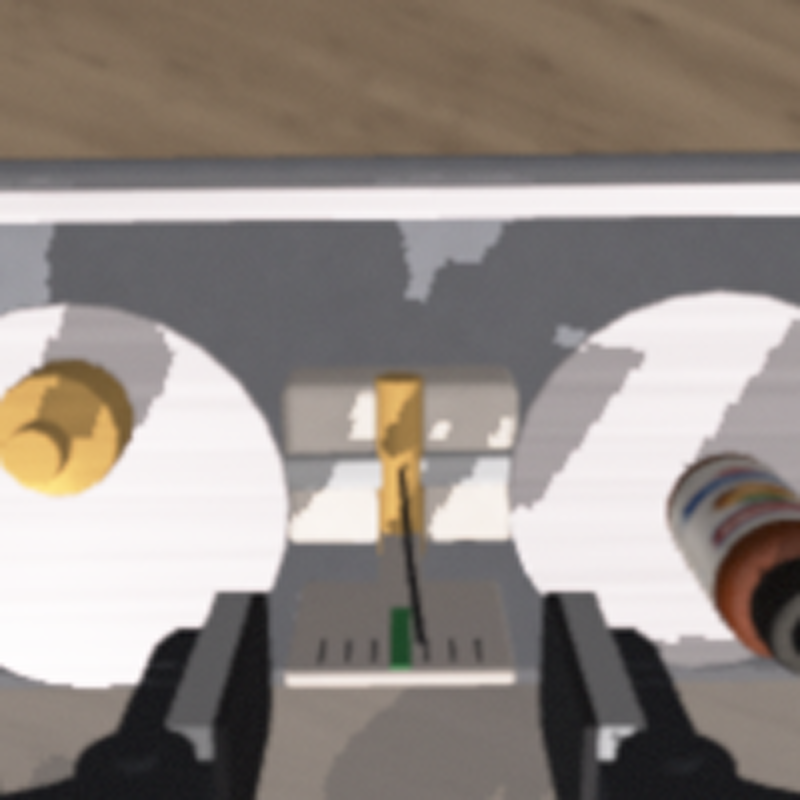

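View pics/w10b.png

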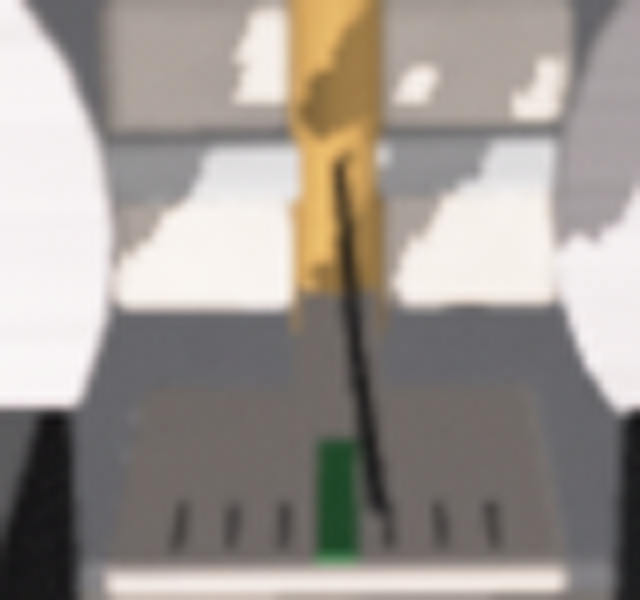

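```bash
python3 - <<'E'
from h import *
a=np.load("w9.npy",allow_pickle=True).item();b=np.load("w10.npy",allow_pickle=True).item()
fa=lambda x,y:(360+(x+.5)/8-.5,170+(y+.5)/8-.5)
fb=lambda x,y:(278+(x+.5)/8-.5,187+(y+.5)/8-.5)
for n,p,q in (("tip",(463,542),(380,513)),("base",(268,218),(342,158)),("kink",(345,385),(356,345)),("greenBot",(420,592),(338,560)),("greenTop",(358,487),(338,440)),("tickR",(560,565),(492,522)),("tickL",(250,565),(180,525))):
    w=tri([(a,*fa(*p)),(b,*fb(*q))]);print(n,(Rb.T@(w-Bo)).round(4))
# pan edges: white mask profile along rows through pan centres
for nm,c in(("a",a),("b",b)):
    h=cv2.cvtColor(c["color"],cv2.COLOR_RGB2HSV)
    for side,y in(("R",-.085),("L",.085)):
        for th in(0,.03,.05,.06,.07,.08,.1):
            z=.065+(-1 if side=="L" else 1)*.085*np.sin(th)
            inner=y+(-.055 if side=="L" else .055)
            print(nm,side,th,"inner edge",proj(c,toW((0,inner,z)))[0].round(1),"near",proj(c,toW((-.055,y,z)))[0].round(1), end=" | ")
        print()
E
```

```text
tip [0.0141 0.0063 0.1233]
base [-0.0006  0.0021  0.0436]
kink [0.0112 0.0038 0.0823]
greenBot [0.0197 0.0016 0.1242]
greenTop [0.0179 0.0015 0.0982]
tickR [0.0182 0.0192 0.1194]
tickL [ 0.0191 -0.0167  0.1178]
a R 0 inner edge [368.7 203. ] near [318.8 153.6] | a R 0.03 inner edge [369.1 203.8] near [318.8 153.9] | a R 0.05 inner edge [369.3 204.3] near [318.8 154.2] | a R 0.06 inner edge [369.5 204.5] near [318.8 154.3] | a R 0.07 inner edge [369.6 204.8] near [318.8 154.5] | a R 0.08 inner edge [369.7 205.1] near [318.8 154.6] | a R 0.1 inner edge [370.  205.6] near [318.7 154.9] | 
a L 0 inner edge [423.  202.9] near [481.6 152.9] | a L 0.03 inner edge [422.2 202.1] near [480.3 152.5] | a L 0.05 inner edge [421.6 201.7] near [479.4 152.3] | a L 0.06 inner edge [421.4 201.4] near [479.  152.2] | a L 0.07 inner edge [421.1 201.2] near [478.6 152.1] | a L 0.08 inner edge [420.9 200.9] near [478.1 151.9] | a L 0.1 inner edge [420.4 200.5] near [477.3 151.7] | 
b R 0 inner edge [290.8 213.5] near [235.4 163.4] | b R 0.03 inner edge [290.5 214.3] near [234.6 163.8] | b R 0.05 inner edge [290.4 214.8] near [234.1 164.1] | b R 0.06 inner edge [290.3 215.1] near [233.9 164.2] | b R 0.07 inner edge [290.2 215.4] near [233.6 164.4] | b R 0.08 inner edge [290.1 215.6] near [233.4 164.5] | b R 0.1 inner edge [289.9 216.2] near [232.9 164.8] | 
b L 0 inner edge [346.  213.2] near [400.5 162.5] | b L 0.03 inner edge [345.8 212.4] near [399.8 162.1] | b L 0.05 inner edge [345.6 211.9] near [399.4 161.9] | b L 0.06 inner edge [345.6 211.6] near [399.2 161.8] | b L 0.07 inner edge [345.5 211.4] near [398.9 161.6] | b L 0.08 inner edge [345.4 211.1] near [398.7 161.5] | b L 0.1 inner edge [345.3 210.6] near [398.3 161.2] |
```

Seen head-on, the pointer tip is at the first tick on the bottle side. It sits about 41 px (enlarged) from the green centre, where half the band is about 19 px. That makes the tilt about 0.062, or 34 g still missing, so the 25 g weight is the best next one.

```bash
python3 - <<'E'
from h import *
plan([.4455,.234,.37],.36+np.pi/2,10)
E
```

```text
from [ 0.4593 -0.1558  0.3785] dist 0.3902
[0.74, 0.24, 0.02, -0.02, -0.0, -0.01], [0.74, 0.24, 0.02, -0.02, -0.0, -0.01], [0.74, 0.24, 0.02, -0.02, -0.0, -0.01], [0.74, 0.25, 0.02, -0.02, -0.0, -0.01], [0.74, 0.25, 0.02, -0.02, -0.0, -0.01], [0.74, 0.25, 0.02, -0.02, -0.0, -0.01], [0.74, 0.25, 0.02, -0.02, -0.0, -0.01], [0.74, 0.25, 0.02, -0.02, -0.0, -0.01], [0.74, 0.25, 0.02, -0.02, -0.0, -0.01], [0.74, 0.25, 0.02, -0.02, -0.0, -0.01],
```

Emit:
servo_tool --motion '[[[0.4,0.13,0,-0.02,0,0],[0.7,0.23,0,-0.02,0,0],[0.8,0.26,0,-0.02,0,0],[0.8,0.26,0,-0.02,0,0],[0.8,0.26,0,-0.02,0,0],[0.8,0.26,0,-0.02,0,0],[0.8,0.26,0.1,-0.02,0,0],[0.8,0.26,0.3,-0.02,0,0],[0.7,0.23,0.5,-0.02,0,0],[0.5,0.16,0.5,-0.02,0,0],[0.2,0.06,0.2,0,0,0],[0,0,0,0,0,0]]]'

```text
clock: 10.45
position: [0.4518, 0.2313, 0.2884]
ee_rot: [0.579, 0.815, -0.002, -0.0]
ft_force: [0.0, -0.6, 0.7]
grip_width: 0.452
```

```bash
python3 - <<'E'
from h import *
st()
c=cams.camera("wrist");crop(c,200,100,480,320,2.8,"w11.png");np.save("w11.npy",c,allow_pickle=True)
print(proj(c,(.4455,.2339,.029)))
E
```

```text
t 10.45 p [0.4518 0.2313 0.2884] R
 [[-0.329  0.944 -0.003]
 [ 0.944  0.329 -0.002]
 [-0.001 -0.003 -1.   ]] F [ 0.  -0.6  0.7] g 0.452 q [-0.81  0.18  0.27  1.92 -0.05  1.06  1.39]
[[325.23067192 198.86578263]]
```

View pics/w11.png

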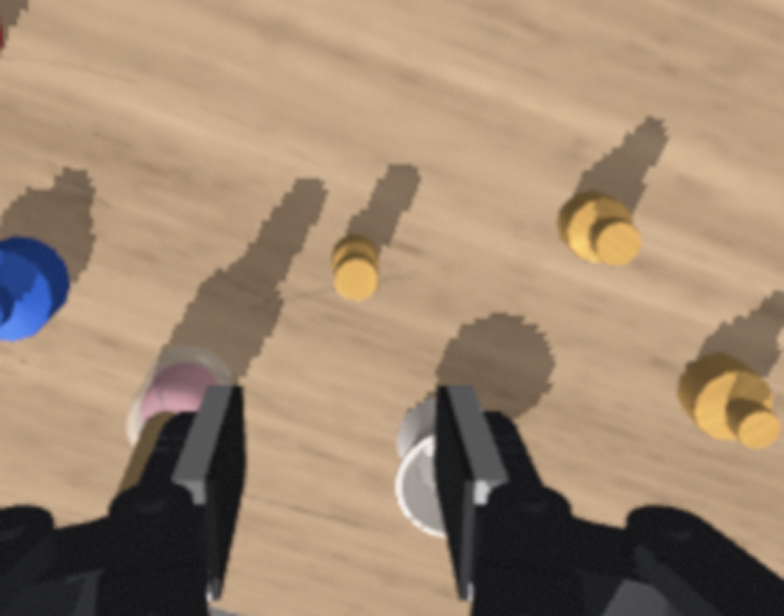

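The 25 g weight, with its small body and knob, is at (327,200) raw. The polish bottle (about (265,245)) and the cup (about (357,270)) stay clear of the fingers.

```bash
python3 - <<'E'
from h import *
c=np.load("w11.npy",allow_pickle=True).item()
w=at(c,200+356/2.8,100+279/2.8,.029);print("25",w)
print("50",at(c,200+618/2.8,100+243/2.8,.031),"75",at(c,200+760/2.8,100+428/2.8,.033))
plan([w[0],w[1],.191],.36+np.pi/2,4)
E
```

```text
25 [0.44561695 0.23569881 0.029     ]
50 [0.40815346 0.30623986 0.031     ] 75 [0.44882496 0.37499806 0.033     ]
from [0.4521 0.2304 0.2891] dist 0.0985
[0.04, -0.02, 0.49, -0.01, 0.0, -0.07], [0.04, -0.02, 0.49, -0.01, 0.0, -0.07], [0.04, -0.02, 0.49, -0.01, 0.0, -0.07], [0.04, -0.02, 0.49, -0.01, 0.0, -0.07],
```

Emit:
servo_tool --motion '[[[0.05,-0.02,0.5,0,0,-0.07],[0.05,-0.02,0.5,0,0,-0.07],[0.04,-0.02,0.5,0,0,-0.07],[0.02,-0.02,0.35,0,0,-0.07],[0,0,0.08,0,0,0],[0,0,0,0,0,0]]]'

```text
clock: 11.1
position: [0.4527, 0.2269, 0.1971]
ee_rot: [0.575, 0.818, 0.003, 0.003]
ft_force: [-0.4, -0.2, 0.8]
grip_width: 0.455
```

```bash
python3 - <<'E'
from h import *
st()
c=cams.camera("wrist");crop(c,200,150,440,350,3,"w12.png")
E
```

```text
t 11.1 p [0.4527 0.2269 0.1971] R
 [[-0.338  0.941  0.008]
 [ 0.941  0.338  0.001]
 [-0.002  0.007 -1.   ]] F [-0.4 -0.2  0.8] g 0.455 q [-0.78  0.3   0.26  2.   -0.1   0.85  1.44]
```

View pics/w12.png

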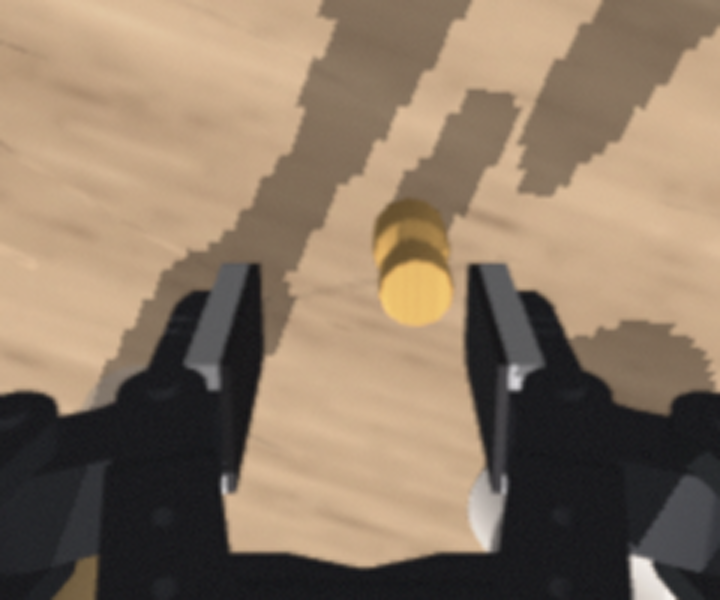

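Emit:
servo_tool --motion '[[[0.1,-0.03,0.02,-0.05,0,-0.05],[0.1,-0.03,0.02,-0.05,0,-0.05],[0.04,-0.02,0.04,0,0,0],[0,0,0.04,0,0,0],[0,0,0,0,0,0]]]'

```text
clock: 11.65
position: [0.4458, 0.2381, 0.1946]
ee_rot: [0.572, 0.82, 0.01, 0.007]
ft_force: [0.2, 0.7, -0.6]
grip_width: 0.455
```

```bash
python3 - <<'E'
from h import *
st()
c=cams.camera("wrist");crop(c,200,150,440,350,3,"w13.png")
E
```

```text
t 11.65 p [0.4458 0.2381 0.1946] R
 [[-0.346  0.938  0.022]
 [ 0.938  0.346  0.008]
 [ 0.     0.023 -1.   ]] F [ 0.2  0.7 -0.6] g 0.455 q [-0.8   0.3   0.25  2.01 -0.09  0.82  1.42]
```

View pics/w13.png

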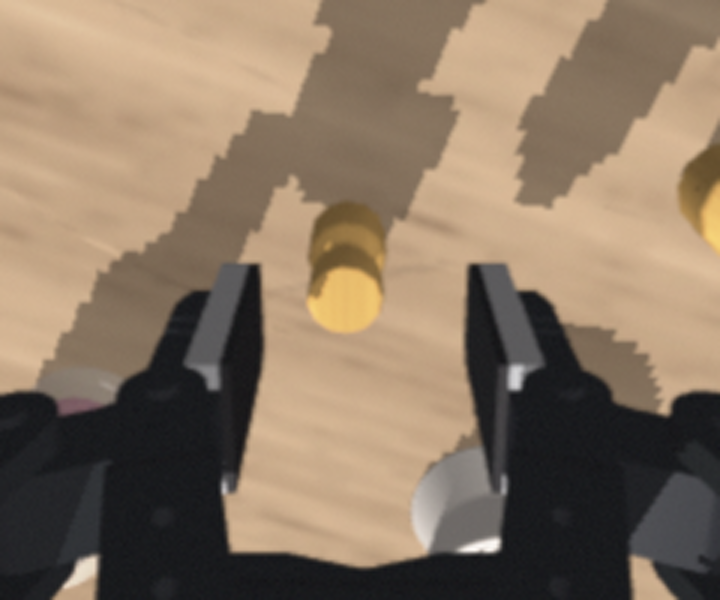

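Emit:
servo_tool --motion '[[[-0.04,0,0.03,0.13,0,0],[-0.03,0,0.03,0.13,0,0],[0,0,0.02,0.03,0,0],[0,0,0,0,0,0]]]'

```text
clock: 12.1
position: [0.4475, 0.2342, 0.1903]
ee_rot: [0.572, 0.82, -0.002, -0.001]
ft_force: [-0.2, 0.5, 0.7]
grip_width: 0.451
```

```bash
python3 - <<'E'
from h import *
st()
c=cams.camera("wrist");crop(c,200,150,440,350,3,"w14.png")
E
```

```text
t 12.1 p [0.4475 0.2342 0.1903] R
 [[-0.346  0.938 -0.004]
 [ 0.938  0.346 -0.002]
 [-0.    -0.005 -1.   ]] F [-0.2  0.5  0.7] g 0.451 q [-0.79  0.31  0.25  2.   -0.1   0.85  1.44]
```

View pics/w14.png

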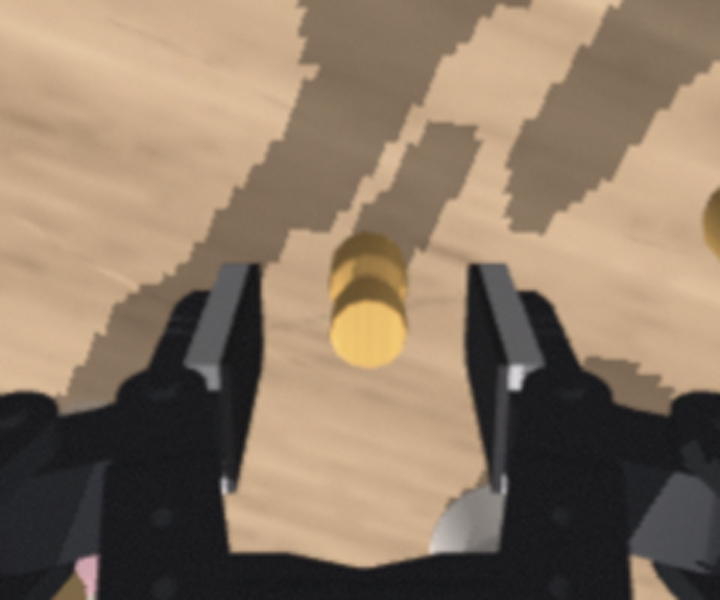

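The knob is now centred between the pads at (323,261) raw, so I'll close and lift.

Emit:
servo_tool --motion '[[[0,0,0,0,0,0],[0,0,0,0,0,0],[0,0,0,0,0,0],[0,0,0,0,0,0],[0,0,0,0,0,0]]]' --jaw 255

```text
clock: 12.65
position: [0.4475, 0.2342, 0.1904]
ee_rot: [0.572, 0.82, -0.002, -0.001]
ft_force: [0.1, 0.3, -0.2]
grip_width: 0.14
```

Emit:
servo_tool --motion '[[[0,0,-0.3,0,0,0],[0,0,-0.7,0,0,0],[0,0,-0.9,0,0,0],[0,0,-0.9,0,0,0],[0,0,-0.9,0,0,0],[0,0,-0.2,0,0,0],[0,0,0,0,0,0]]]'

```text
clock: 13.35
position: [0.4474, 0.2342, 0.3918]
ee_rot: [0.572, 0.82, -0.003, -0.002]
ft_force: [0.5, 0.4, -0.8]
grip_width: 0.142
```

```bash
python3 - <<'E'
from h import *
st()
c=cams.camera("wrist");crop(c,200,150,440,350,2,"w15.png")
plan([.536,-.216,.39],.36+np.pi/2,12)
E
```

```text
t 13.35 p [0.4474 0.2342 0.3918] R
 [[-0.346  0.938 -0.007]
 [ 0.938  0.346 -0.004]
 [-0.001 -0.007 -1.   ]] F [ 0.5  0.4 -0.8] g 0.142 q [-0.83  0.07  0.27  1.8  -0.02  1.28  1.37]
from [0.4474 0.2342 0.3912] dist 0.4588
[-0.76, -0.12, 0.0, -0.01, 0.0, -0.01], [-0.75, -0.12, 0.0, -0.01, 0.0, -0.01], [-0.75, -0.12, 0.0, -0.01, 0.0, -0.01], [-0.75, -0.12, 0.0, -0.01, 0.0, -0.01], [-0.75, -0.12, 0.0, -0.01, 0.0, -0.01], [-0.75, -0.12, 0.0, -0.01, 0.0, -0.01], [-0.75, -0.12, 0.0, -0.01, 0.0, -0.01], [-0.75, -0.12, 0.0, -0.01, 0.0, -0.01], [-0.75, -0.12, 0.0, -0.01, 0.0, -0.01], [-0.75, -0.12, 0.0, -0.01, 0.0, -0.01], [-0.75, -0.13, 0.0, -0.01, 0.0, -0.01], [-0.75, -0.13, 0.0, -0.01, 0.0, -0.01],
```

View pics/w15.png

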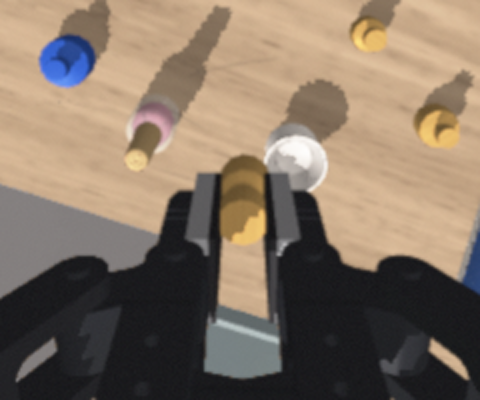

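The 25 g weight is held. The wrist sticks out beyond the TCP towards the cabinet, so I'll cross at low x first, then move in.

```bash
python3 - <<'E'
from h import *
plan([.45,-.17,.395],.36+np.pi/2,10)
E
```

```text
from [0.4474 0.2342 0.3912] dist 0.4042
[-0.76, -0.27, -0.0, -0.01, 0.0, -0.01], [-0.76, -0.28, -0.0, -0.01, 0.0, -0.01], [-0.76, -0.28, -0.01, -0.01, 0.0, -0.01], [-0.76, -0.28, -0.01, -0.01, 0.0, -0.01], [-0.76, -0.28, -0.01, -0.01, 0.0, -0.01], [-0.76, -0.28, -0.01, -0.01, 0.0, -0.01], [-0.76, -0.28, -0.01, -0.01, 0.0, -0.01], [-0.76, -0.28, -0.01, -0.01, 0.0, -0.01], [-0.76, -0.28, -0.01, -0.01, 0.0, -0.01], [-0.76, -0.28, -0.01, -0.01, 0.0, -0.01],
```

Emit:
servo_tool --motion '[[[-0.35,-0.13,0,0,0,0],[-0.6,-0.22,-0.02,0,0,0],[-0.75,-0.28,-0.02,0,0,0],[-0.75,-0.28,-0.02,0,0,0],[-0.75,-0.28,-0.02,0,0,0],[-0.75,-0.28,-0.02,0,0,0],[-0.75,-0.28,-0.02,0,0,0],[-0.75,-0.28,-0.02,0,0,0],[-0.75,-0.28,-0.02,0,0,0],[-0.7,-0.22,-0.02,0,0,0],[-0.4,-0.1,0,0,0,0],[0,0,0,0,0,0]]]'

```text
clock: 14.6
position: [0.441, -0.1761, 0.3835]
ee_rot: [0.573, 0.819, -0.015, -0.011]
ft_force: [0.5, 0.9, -0.4]
grip_width: 0.14
```

```bash
python3 - <<'E'
from h import *
st()
plan([.535,-.218,.34],.36+np.pi/2,5)
E
```

```text
t 14.6 p [ 0.441  -0.1761  0.3835] R
 [[-0.343  0.939 -0.036]
 [ 0.939  0.343 -0.013]
 [ 0.    -0.038 -0.999]] F [ 0.5  0.9 -0.4] g 0.14 q [-0.43 -0.01  0.72  1.89  0.03  1.28  2.2 ]
from [ 0.441  -0.1761  0.3835] dist 0.1117
[-0.29, 0.3, 0.16, -0.09, -0.0, -0.02], [-0.29, 0.3, 0.17, -0.09, -0.0, -0.02], [-0.29, 0.3, 0.17, -0.09, -0.0, -0.02], [-0.29, 0.3, 0.17, -0.09, -0.0, -0.02], [-0.29, 0.29, 0.17, -0.09, -0.0, -0.02],
```

Emit:
servo_tool --motion '[[[-0.29,0.3,0.1,-0.09,0,0],[-0.29,0.3,0.17,-0.09,0,0],[-0.29,0.3,0.17,-0.09,0,-0.02],[-0.29,0.3,0.17,-0.09,0,-0.02],[-0.29,0.3,0.17,-0.06,0,-0.02],[0,0,0,0,0,0]]]'

```text
clock: 15.2
position: [0.5346, -0.2183, 0.3317]
ee_rot: [0.571, 0.821, -0.002, -0.007]
ft_force: [-0.6, 0.6, 0.3]
grip_width: 0.138
```

```bash
python3 - <<'E'
from h import *
st()
c=cams.camera("wrist");crop(c,0,0,640,400,1.25,"w16.png")
plan([.536,-.217,.30],.36+np.pi/2,4)
E
```

```text
t 15.2 p [ 0.5346 -0.2183  0.3317] R
 [[-0.348  0.938 -0.013]
 [ 0.938  0.348  0.005]
 [ 0.009 -0.011 -1.   ]] F [-0.6  0.6  0.3] g 0.138 q [-0.3   0.34  0.74  1.71 -0.24  1.2   2.43]
from [ 0.5337 -0.2183  0.3322] dist 0.0323
[0.0, 0.01, 0.16, -0.03, -0.03, -0.02], [0.0, 0.01, 0.16, -0.03, -0.03, -0.02], [0.0, 0.01, 0.16, -0.03, -0.03, -0.02], [0.0, 0.01, 0.16, -0.03, -0.03, -0.02],
```

View pics/w16.png

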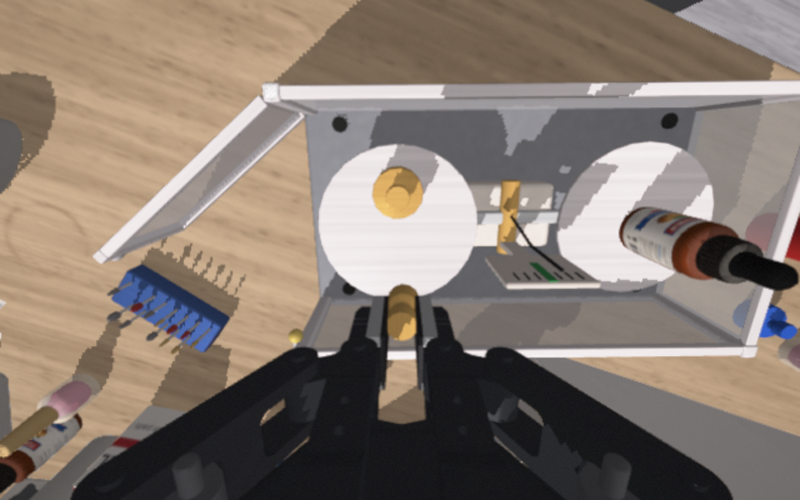

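Both weights line up along the pan. I'll lower the 25 g weight onto the far half.

Emit:
servo_tool --motion '[[[0,0,0.25,-0.03,-0.03,-0.02],[0,0,0.35,-0.03,-0.03,-0.02],[0,-0.02,0.35,-0.03,-0.03,-0.02],[0,-0.02,0.25,-0.03,-0.03,0],[0,0,0.08,0,0,0],[0,0,0,0,0,0]]]'

```text
clock: 15.85
position: [0.5264, -0.2161, 0.2622]
ee_rot: [0.569, 0.822, 0.0, -0.002]
ft_force: [0.2, -0.4, -0.8]
grip_width: 0.144
```

```bash
python3 - <<'E'
from h import *
st()
plan([.532,-.2195,.2585],.36+np.pi/2,3)
E
```

```text
t 15.85 p [ 0.5264 -0.2161  0.2622] R
 [[-0.353  0.936 -0.003]
 [ 0.936  0.353  0.002]
 [ 0.003 -0.002 -1.   ]] F [ 0.2 -0.4 -0.8] g 0.144 q [-0.27  0.4   0.71  1.8  -0.3   1.05  2.48]
from [ 0.5264 -0.2161  0.2622] dist 0.0075
[-0.03, 0.03, 0.02, -0.01, -0.01, 0.0], [-0.03, 0.03, 0.02, -0.01, -0.01, 0.0], [-0.03, 0.03, 0.02, -0.01, -0.01, 0.0],
```

Emit:
servo_tool --motion '[[[-0.02,0.04,0.02,0,0,0],[-0.02,0.04,0.02,0,0,0],[0,0,0.04,0,0,0],[0,0,0.04,0,0,0],[0,0,0,0,0,0]]]'

```text
clock: 16.35
position: [0.5316, -0.2164, 0.2576]
ee_rot: [0.569, 0.823, 0.001, -0.001]
ft_force: [0.7, 0.7, -0.7]
grip_width: 0.145
```

```bash
python3 - <<'E'
from h import *
st()
c=cams.camera("wrist");crop(c,240,90,500,290,3,"w17.png")
E
```

```text
t 16.35 p [ 0.5316 -0.2164  0.2576] R
 [[-0.353  0.936 -0.   ]
 [ 0.936  0.353  0.002]
 [ 0.002  0.001 -1.   ]] F [ 0.7  0.7 -0.7] g 0.145 q [-0.26  0.42  0.7   1.8  -0.31  1.04  2.48]
```

View pics/w17.png

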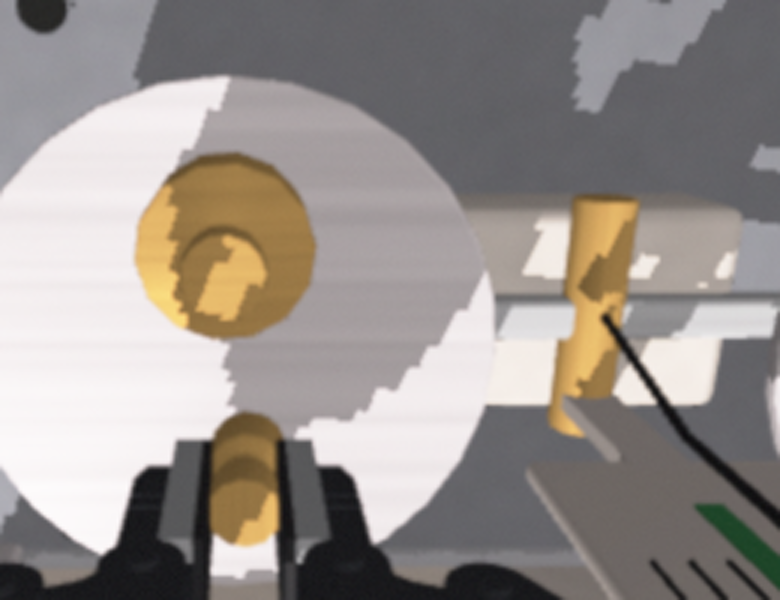

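Emit:
servo_tool --motion '[[[0,0,0.03,0,0,0],[0,0,0.02,0,0,0],[0,0,0,0,0,0]]]'

```text
clock: 16.7
position: [0.5316, -0.2164, 0.2552]
ee_rot: [0.569, 0.822, 0.001, -0.001]
ft_force: [-0.3, 0.5, 0.9]
grip_width: 0.141
```

Emit:
servo_tool --motion '[[[0,0,0,0,0,0],[0,0,0,0,0,0],[0,0,0,0,0,0]]]' --jaw 200

```text
clock: 17.0
position: [0.5316, -0.2165, 0.2552]
ee_rot: [0.569, 0.822, 0.001, -0.0]
ft_force: [0.4, 0.7, -1.0]
grip_width: 0.213
```

Emit:
servo_tool --motion '[[[0,0,0,0,0,0],[0,0,0,0,0,0],[0,0,-0.1,0,0,0],[0,0,-0.3,0,0,0],[0,0,-0.7,0,0,0],[0,0,-0.7,0,0,0],[0,0,-0.3,0,0,0],[0,0,0,0,0,0]]]' --jaw 140

```text
clock: 17.8
position: [0.5311, -0.2175, 0.3686]
ee_rot: [0.569, 0.822, 0.001, 0.0]
ft_force: [0.6, -0.2, -0.5]
grip_width: 0.448
```

```bash
python3 - <<'E'
from h import *
st()
plan([.459,-.155,.385],.36+np.pi/2,4)
E
```

```text
t 17.8 p [ 0.5311 -0.2175  0.3686] R
 [[-0.351  0.936  0.001]
 [ 0.936  0.351  0.001]
 [ 0.001  0.002 -1.   ]] F [ 0.6 -0.2 -0.5] g 0.448 q [-0.32  0.29  0.76  1.68 -0.21  1.25  2.41]
from [ 0.5311 -0.2175  0.3686] dist 0.0968
[0.42, -0.23, -0.08, 0.0, -0.0, -0.0], [0.42, -0.23, -0.08, 0.0, -0.0, -0.0], [0.42, -0.23, -0.08, 0.0, -0.0, -0.0], [0.42, -0.23, -0.08, 0.0, -0.0, -0.0],
```

Emit:
servo_tool --motion '[[[0.3,-0.23,-0.08,0,0,0],[0.4,-0.23,-0.08,0,0,0],[0.4,-0.23,-0.08,0,0,0],[0.4,-0.23,-0.08,0,0,0],[0.1,0,0,0,0,0],[0,0,0,0,0,0]]]'

```text
clock: 18.4
position: [0.4566, -0.1572, 0.384]
ee_rot: [0.57, 0.822, 0.001, 0.0]
ft_force: [0.4, -1.0, -0.1]
grip_width: 0.449
```

```bash
python3 - <<'E'
from h import *
st()
c=cams.camera("wrist");np.save("w18.npy",c,allow_pickle=True)
print("cam in balance",Rb.T@(c["extrinsics"][:3,3]-Bo))
q=proj(c,[toW((.018,0,.11))])[0]
x0,y0=int(q[0])-100,int(q[1])-110;crop(c,x0,y0,x0+200,y0+150,4,"w18.png")
x0,y0=int(q[0])-40,int(q[1])-60;print(x0,y0)
crop(c,x0,y0,x0+80,y0+75,8,"w18b.png")
E
```

```text
t 18.4 p [ 0.4566 -0.1572  0.384 ] R
 [[-0.351  0.936  0.001]
 [ 0.936  0.351  0.001]
 [ 0.001  0.001 -1.   ]] F [ 0.4 -1.  -0.1] g 0.449 q [-0.48  0.    0.73  1.89 -0.    1.25  2.18]
cam in balance [-0.10455339  0.00123573  0.35242046]
279 183
```

View pics/w18.png

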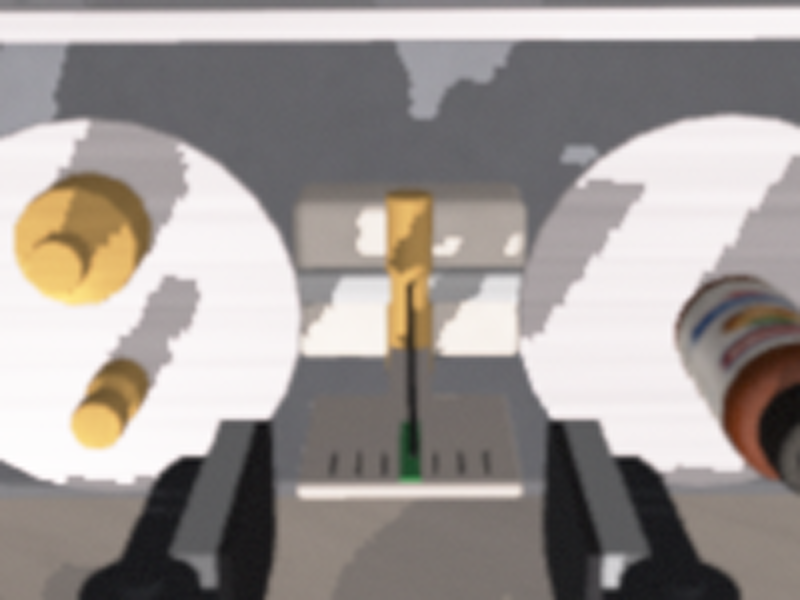

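View pics/w18b.png

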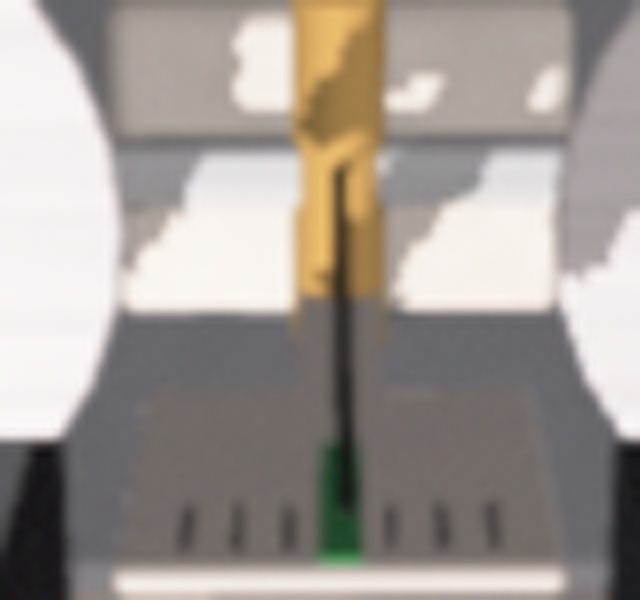

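The pointer tip is inside the green, at (346,510) in the crop against a band from 321 to 361. Both weights stand upright. Next is the door. I'll shut the gripper, turn it so the linkages lie along the door, and go round outside it.

```bash
python3 - <<'E'
from h import *
plan([.53,-.425,.385],.30,18)
E
```

```text
from [ 0.4567 -0.1576  0.384 ] dist 0.2772
[-0.31, -0.03, -0.0, 0.0, -0.0, 1.04], [-0.31, 0.0, -0.0, 0.0, -0.0, 1.04], [-0.31, 0.03, -0.0, 0.0, -0.0, 1.04], [-0.3, 0.06, -0.0, 0.0, -0.0, 1.04], [-0.3, 0.08, -0.0, 0.0, -0.0, 1.04], [-0.29, 0.11, -0.0, 0.0, -0.0, 1.04], [-0.28, 0.13, -0.0, 0.0, -0.0, 1.04], [-0.26, 0.16, -0.0, 0.0, -0.0, 1.04], [-0.25, 0.18, -0.0, 0.0, -0.0, 1.04], [-0.23, 0.2, -0.0, 0.0, -0.0, 1.04], [-0.21, 0.22, -0.0, 0.0, -0.0, 1.04], [-0.19, 0.24, -0.0, 0.0, -0.0, 1.04], [-0.17, 0.26, -0.0, 0.0, -0.0, 1.04], [-0.14, 0.27, -0.0, 0.0, -0.0, 1.04], [-0.12, 0.28, -0.0, 0.0, -0.0, 1.04], [-0.09, 0.29, -0.0, 0.0, -0.0, 1.04], [-0.07, 0.3, -0.0, 0.0, -0.0, 1.04], [-0.04, 0.31, -0.0, 0.0, -0.0, 1.04],
```

Emit:
servo_tool --motion '[[[-0.3,-0.03,0,0,0,1],[-0.3,0,0,0,0,1],[-0.3,0.03,0,0,0,1],[-0.3,0.06,0,0,0,1],[-0.3,0.08,0,0,0,1],[-0.29,0.11,0,0,0,1],[-0.28,0.13,0,0,0,1],[-0.26,0.16,0,0,0,1],[-0.25,0.18,0,0,0,1],[-0.23,0.2,0,0,0,1],[-0.21,0.22,0,0,0,1],[-0.19,0.24,0,0,0,1]]]' --jaw 255

```text
clock: 19.65
position: [0.5114, -0.3469, 0.3791]
ee_rot: [0.913, 0.408, -0.005, 0.003]
ft_force: [-0.4, 0.7, 0.1]
grip_width: 0.001
```

```bash
python3 - <<'E'
from h import *
st()
plan([.53,-.425,.385],.30,8)
E
```

```text
t 19.65 p [ 0.5114 -0.3469  0.3791] R
 [[ 0.667  0.745 -0.008]
 [ 0.745 -0.667 -0.01 ]
 [-0.012  0.001 -1.   ]] F [-0.4  0.7  0.1] g 0.001 q [-0.18  0.45  0.94  1.56 -0.36  1.32  1.64]
from [ 0.5114 -0.3469  0.3791] dist 0.0805
[-0.11, 0.16, -0.01, 0.01, 0.02, 0.77], [-0.1, 0.17, -0.01, 0.01, 0.02, 0.77], [-0.09, 0.18, -0.01, 0.01, 0.02, 0.77], [-0.08, 0.18, -0.01, 0.01, 0.02, 0.77], [-0.07, 0.19, -0.01, 0.01, 0.02, 0.77], [-0.05, 0.19, -0.01, 0.01, 0.02, 0.77], [-0.04, 0.2, -0.01, 0.01, 0.02, 0.77], [-0.03, 0.2, -0.01, 0.01, 0.02, 0.77],
```

Emit:
servo_tool --motion '[[[-0.1,0.16,0,0.01,0.02,0.77],[-0.1,0.17,0,0.01,0.02,0.77],[-0.09,0.18,0,0.01,0.02,0.77],[-0.08,0.18,0,0.01,0.02,0.77],[-0.07,0.19,0,0.01,0.02,0.77],[-0.05,0.19,0,0.01,0.02,0.77],[-0.04,0.2,0,0.01,0.02,0.77],[-0.03,0.2,0,0,0,0.5],[0,0,0,0,0,0]]]'

```text
clock: 20.55
position: [0.5329, -0.4356, 0.3705]
ee_rot: [0.989, 0.15, -0.008, 0.003]
ft_force: [0.5, 0.4, 0.0]
grip_width: 0.001
```

```bash
python3 - <<'E'
from h import *
st()
c=cams.camera("wrist");crop(c,0,0,640,400,1.25,"w19.png")
print("tip below", proj(c,[[.534,-.42,.068],toW((-.082,-.152,.099))]))
plan([.532,-.425,.25],.30,4)
t=cams.camera("top");crop(t,305,160,460,275,5,"top19.png")
E
```

```text
t 20.55 p [ 0.5329 -0.4356  0.3705] R
 [[ 0.955  0.297 -0.015]
 [ 0.297 -0.955 -0.008]
 [-0.017  0.003 -1.   ]] F [0.5 0.4 0. ] g 0.001 q [ 0.    0.67  0.99  1.35 -0.54  1.41  1.27]
tip below [[331.57185639 176.28317258]
 [281.2458744   33.36860461]]
from [ 0.533  -0.4349  0.3704] dist 0.1208
[0.02, -0.05, 0.6, 0.01, 0.05, 0.01], [0.02, -0.05, 0.6, 0.01, 0.05, 0.01], [0.02, -0.05, 0.6, 0.01, 0.05, 0.01], [0.01, -0.05, 0.6, 0.01, 0.05, 0.01],
```

View pics/w19.png

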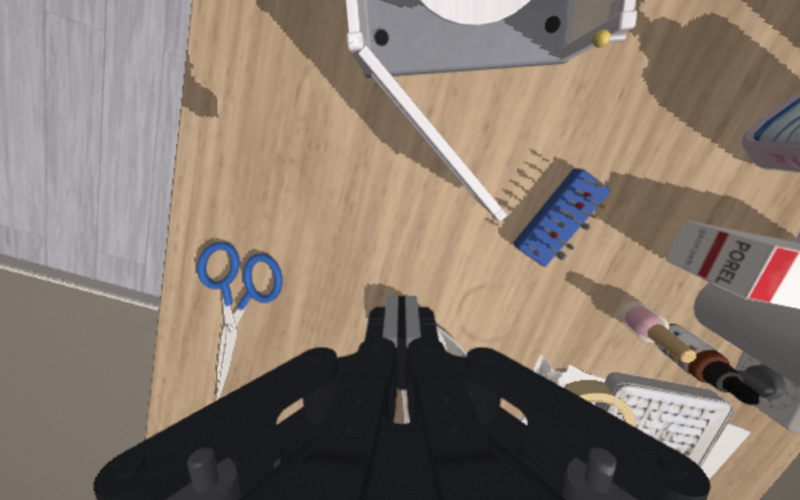

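View pics/top19.png

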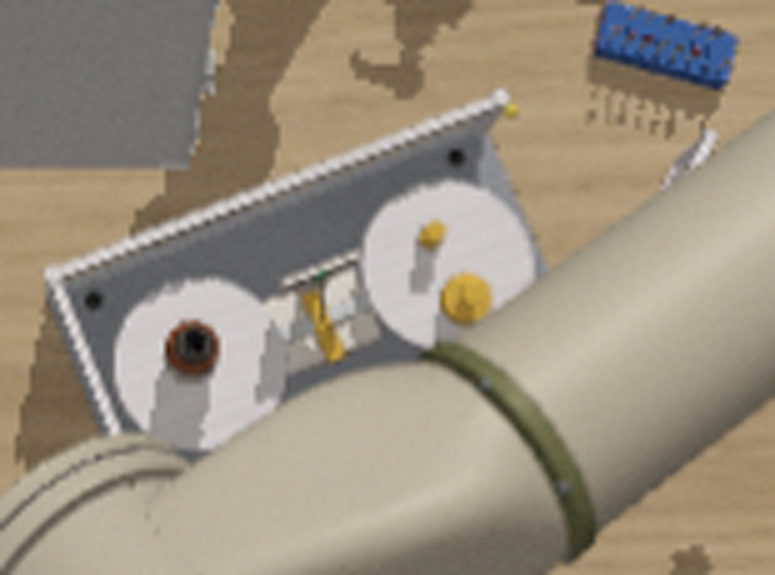

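The wrist view shows the door's outer face running from about (285,35) to (402,174) raw, with the bit block beyond it. Before going down, I'll check the forearm's height over the balance in the scene view.

```bash
python3 - <<'E'
from h import *
t=cams.camera("scene");crop(t,0,0,640,400,1.25,"s19.png")
E
```

```text
(no output)
```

View pics/s19.png

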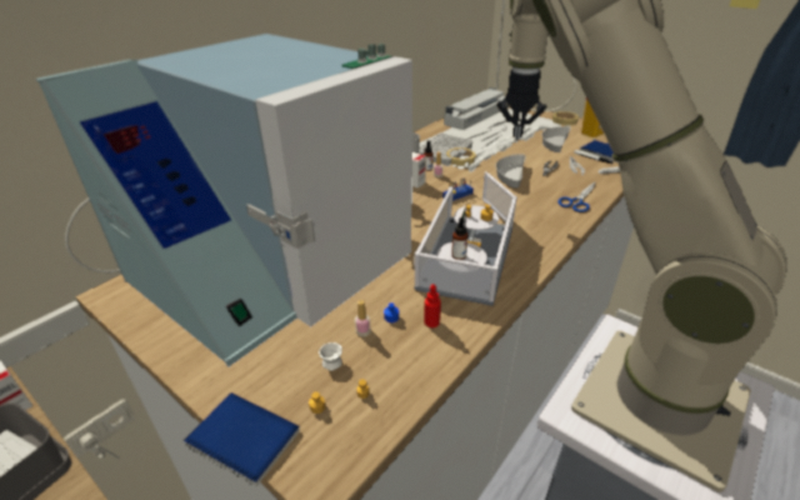

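The forearm passes well above the balance, so I'll go down outside the door.

Emit:
servo_tool --motion '[[[0,-0.02,0.4,0.01,0.05,0],[0.01,-0.03,0.6,0.01,0.05,0],[0.01,-0.03,0.6,0.01,0.05,0],[0.01,-0.03,0.5,0.01,0.05,0],[0,0,0.25,0,0,0],[0,0,0.1,0,0,0],[0,0,0,0,0,0]]]'

```text
clock: 21.4
position: [0.5342, -0.4257, 0.2466]
ee_rot: [0.987, 0.158, 0.003, -0.0]
ft_force: [0.5, 0.2, -0.9]
grip_width: 0.004
```

```bash
python3 - <<'E'
from h import *
o=st()
c=cams.camera("wrist");crop(c,0,0,640,400,1.25,"w20.png");np.save("w20.npy",c,allow_pickle=True)
E
```

```text
t 21.4 p [ 0.5342 -0.4257  0.2466] R
 [[ 0.95   0.311  0.006]
 [ 0.311 -0.95   0.001]
 [ 0.006  0.001 -1.   ]] F [ 0.5  0.2 -0.9] g 0.004 q [ 0.01  0.75  0.9   1.5  -0.62  1.19  1.33]
```

View pics/w20.png

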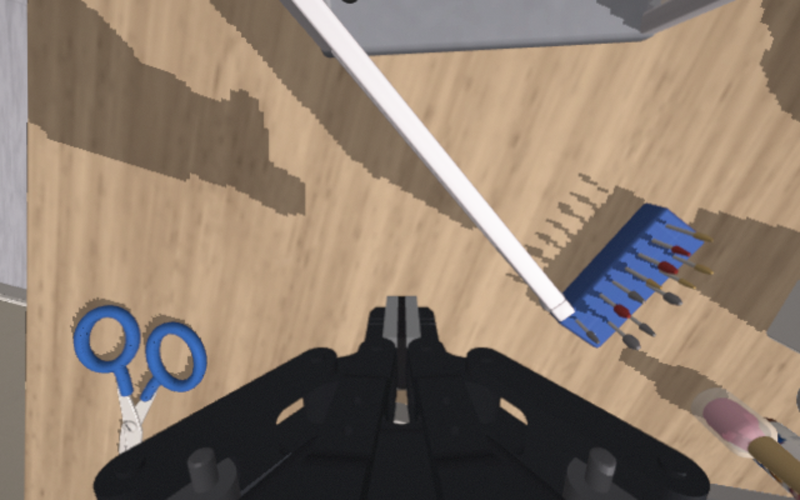

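```bash
cat >> h.py <<'E'
def arc(phi,yaw,r=.115):
    h=np.array([.4598,-.3184]);a=phi-yaw
    off=.0035+.0145*abs(np.sin(a))+.011*np.cos(a)
    return h+r*np.array([np.cos(phi),np.sin(phi)])+off*np.array([np.sin(phi),-np.cos(phi)])
def arcplan(phis,yaw=.317,z=.241):
    o=status.get_obs();p=o["position"].copy();M=R.from_quat(o["ee_rot"]).as_matrix()
    for f in phis:
        t=np.r_[arc(f,yaw),z];d=M.T@(t-p)/.05;print(round(f,2),t.round(4),d.round(2).tolist());p=t
E
python3 - <<'E'
from h import *
arcplan([-.58,-.53,-.45,-.35,-.25,-.15,-.05,.05,.15,.22,.28,.32,.36])
E
```

```text
-0.58 [ 0.5441 -0.3996  0.241 ] [0.35, -0.44, 0.13]
-0.53 [ 0.5481 -0.3952  0.241 ] [0.1, -0.06, 0.0]
-0.45 [ 0.554  -0.3878  0.241 ] [0.16, -0.1, 0.0]
-0.35 [ 0.5606 -0.3777  0.241 ] [0.19, -0.15, 0.0]
-0.25 [ 0.5661 -0.3668  0.241 ] [0.17, -0.17, 0.0]
-0.15 [ 0.5705 -0.3552  0.241 ] [0.16, -0.19, 0.0]
-0.05 [ 0.5737 -0.3431  0.241 ] [0.14, -0.21, 0.0]
0.05 [ 0.5756 -0.3306  0.241 ] [0.11, -0.23, 0.0]
0.15 [ 0.576  -0.3178  0.241 ] [0.09, -0.24, 0.0]
0.22 [ 0.5755 -0.3088  0.241 ] [0.05, -0.17, 0.0]
0.28 [ 0.5745 -0.3011  0.241 ] [0.03, -0.15, -0.0]
0.32 [ 0.5735 -0.296   0.241 ] [0.01, -0.1, -0.0]
0.36 [ 0.5728 -0.292   0.241 ] [0.01, -0.08, -0.0]
```

Approach, contact, and the first part of the sweep, checking the force as I go.

Emit:
servo_tool --motion '[[[0.2,-0.24,0.07,0,0,0],[0.15,-0.2,0.06,0,0,0],[0.1,-0.06,0,0,0,0],[0.16,-0.1,0,0,0,0],[0.19,-0.15,0,0,0,0],[0.17,-0.17,0,0,0,0],[0.16,-0.19,0,0,0,0]]]'

```text
clock: 22.15
position: [0.5743, -0.351, 0.2444]
ee_rot: [0.987, 0.158, 0.005, 0.002]
ft_force: [-0.3, -0.0, -0.1]
grip_width: -0.001
```

```bash
python3 - <<'E'
from h import *
o=st()
c=cams.camera("wrist");crop(c,0,0,640,400,1.25,"w21.png")
arcplan([-.15,-.05,.05,.12,.19,.26])
E
```

```text
t 22.15 p [ 0.5743 -0.351   0.2444] R
 [[ 0.95   0.311  0.011]
 [ 0.311 -0.95  -0.002]
 [ 0.01   0.006 -1.   ]] F [-0.3 -0.  -0.1] g -0.001 q [-0.13  0.74  0.91  1.54 -0.62  1.17  1.21]
-0.15 [ 0.5705 -0.3552  0.241 ] [-0.14, 0.09, 0.06]
-0.05 [ 0.5737 -0.3431  0.241 ] [0.14, -0.21, 0.0]
0.05 [ 0.5756 -0.3306  0.241 ] [0.11, -0.23, 0.0]
0.12 [ 0.576  -0.3216  0.241 ] [0.06, -0.17, -0.0]
0.19 [ 0.5758 -0.3126  0.241 ] [0.05, -0.17, -0.0]
0.26 [ 0.5749 -0.3036  0.241 ] [0.04, -0.18, -0.0]
```

View pics/w21.png

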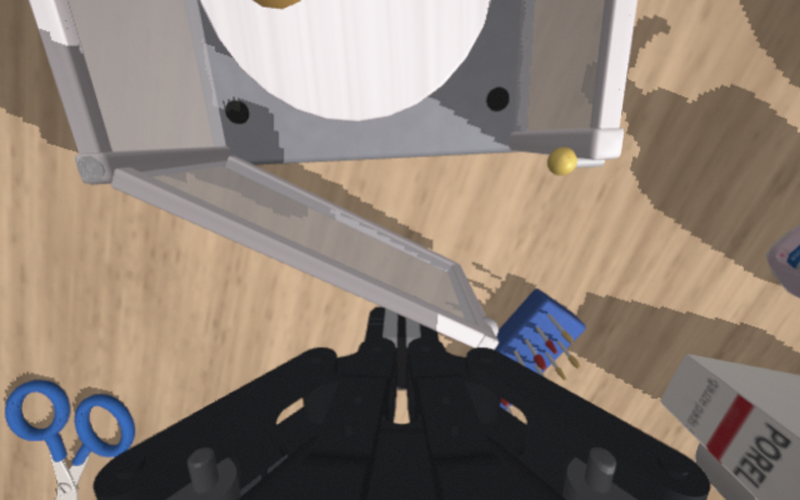

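The door is being pushed and is about half shut, with almost no force showing. Carrying on.

Emit:
servo_tool --motion '[[[0,-0.12,0.04,0,0,0],[0.08,-0.2,0.02,0,0,0],[0.06,-0.2,0,0,0,0],[0.05,-0.18,0,0,0,0],[0.04,-0.17,0,0,0,0],[0.02,-0.1,0,0,0,0]]]'

```text
clock: 22.8
position: [0.5714, -0.2952, 0.2409]
ee_rot: [0.987, 0.158, 0.005, 0.002]
ft_force: [-1.1, -3.3, -0.6]
grip_width: 0.001
```

```bash
python3 - <<'E'
from h import *
o=st()
c=cams.camera("wrist");crop(c,0,0,640,400,1.25,"w22.png")
arcplan([.26,.28,.32,.36])
E
```

```text
t 22.8 p [ 0.5714 -0.2952  0.2409] R
 [[ 0.95   0.313  0.011]
 [ 0.313 -0.95  -0.002]
 [ 0.01   0.006 -1.   ]] F [-1.1 -3.3 -0.6] g 0.001 q [-0.25  0.68  0.93  1.63 -0.6   1.13  1.15]
0.26 [ 0.5749 -0.3036  0.241 ] [0.0, 0.2, -0.0]
0.28 [ 0.5745 -0.3011  0.241 ] [0.01, -0.05, -0.0]
0.32 [ 0.5735 -0.296   0.241 ] [0.01, -0.1, -0.0]
0.36 [ 0.5728 -0.292   0.241 ] [0.01, -0.08, -0.0]
```

View pics/w22.png

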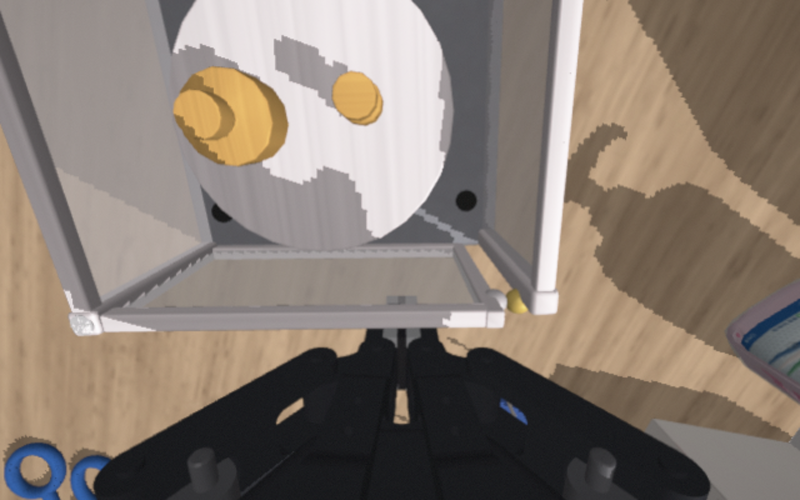

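The door has reached the roller at about (410,240) raw, and the force is about 3.4 N. I'll press gently past the catch.

Emit:
servo_tool --motion '[[[0,-0.06,0,0,0,0],[0,-0.08,0,0,0,0],[0,-0.08,0,0,0,0]]]'

```text
clock: 23.15
position: [0.5688, -0.2884, 0.242]
ee_rot: [0.988, 0.157, 0.008, 0.009]
ft_force: [12.8, -20.8, -14.6]
grip_width: 0.001
```

```bash
python3 - <<'E'
from h import *
o=st()
c=cams.camera("wrist");crop(c,40,180,480,320,1.8,"w23.png")
E
```

```text
t 23.15 p [ 0.5688 -0.2884  0.242 ] R
 [[ 0.951  0.31   0.02 ]
 [ 0.31  -0.951 -0.015]
 [ 0.014  0.021 -1.   ]] F [ 12.8 -20.8 -14.6] g 0.001 q [-0.28  0.67  0.94  1.65 -0.59  1.1   1.14]
```

View pics/w23.png

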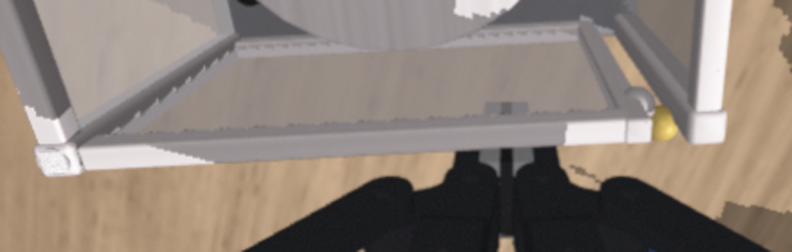

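The door now lines up with the hinge and far post, and the force jumped to about 27 N, so it is on its stop. I'll back off gently and check that it stays.

Emit:
servo_tool --motion '[[[0,0.1,0,0,0,0],[0,0.3,0,0,0,0],[0,0.5,0,0,0,0],[0,0.5,0,0,0,0],[0,0.3,-0.2,0,0,0],[0,0,-0.5,0,0,0],[0,0,-0.8,0,0,0],[0,0,-0.8,0,0,0],[0,0,-0.4,0,0,0],[0,0,0,0,0,0]]]'

```text
clock: 24.2
position: [0.593, -0.3706, 0.3818]
ee_rot: [0.988, 0.156, 0.008, 0.007]
ft_force: [-0.1, 0.4, -0.2]
grip_width: -0.001
```

```bash
python3 - <<'E'
from h import *
o=st()
c=cams.camera("wrist");crop(c,0,0,640,400,1.25,"w24.png")
t=cams.camera("top");crop(t,305,160,460,275,5,"top24.png")
E
```

```text
t 24.2 p [ 0.593  -0.3706  0.3818] R
 [[ 0.951  0.308  0.017]
 [ 0.308 -0.951 -0.012]
 [ 0.013  0.016 -1.   ]] F [-0.1  0.4 -0.2] g -0.001 q [-0.1   0.67  0.98  1.32 -0.55  1.41  1.15]
```

View pics/w24.png

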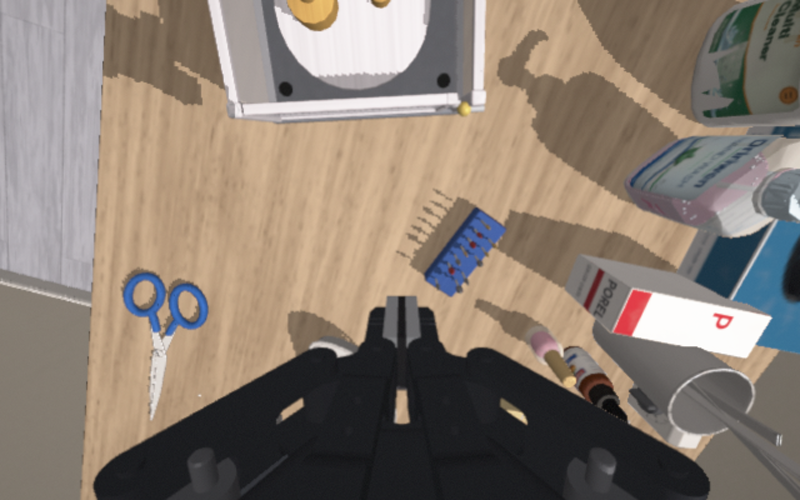

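View pics/top24.png

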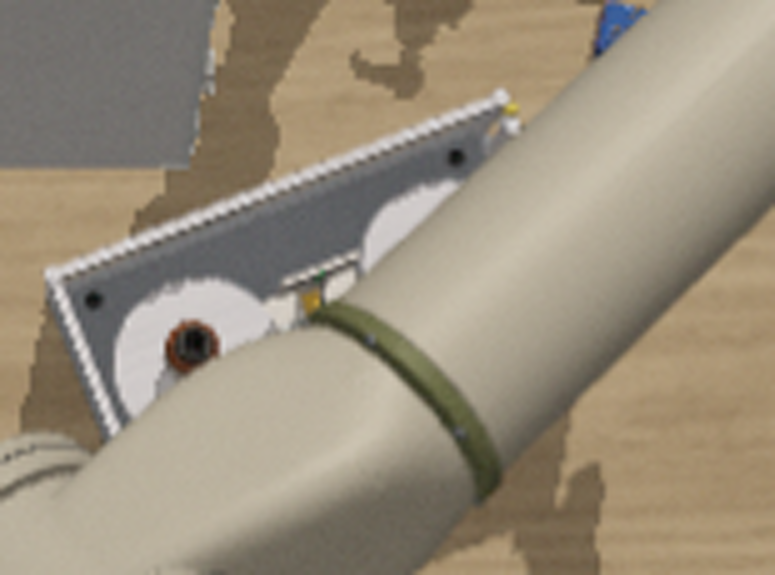

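The door seems to lie along the line from hinge to post. To be sure of it, and to see the pointer once more, I'll go back to the viewpoint over the dial.

```bash
python3 - <<'E'
from h import *
c=cams.camera("wrist");crop(c,160,40,420,130,3,"w25.png")
plan([.457,-.157,.39],.36+np.pi/2,20)
E
```

```text
from [ 0.5929 -0.3699  0.3776] dist 0.2528
[-0.06, -0.24, -0.02, 0.01, 0.0, -0.93], [-0.04, -0.25, -0.02, 0.01, 0.0, -0.93], [-0.02, -0.25, -0.02, 0.01, 0.0, -0.93], [-0.0, -0.25, -0.02, 0.01, 0.0, -0.93], [0.02, -0.25, -0.02, 0.01, 0.0, -0.93], [0.04, -0.25, -0.01, 0.01, 0.0, -0.93], [0.06, -0.25, -0.01, 0.01, 0.0, -0.93], [0.08, -0.24, -0.01, 0.01, 0.0, -0.93], [0.1, -0.23, -0.01, 0.01, 0.0, -0.93], [0.12, -0.22, -0.01, 0.01, 0.0, -0.93], [0.13, -0.21, -0.01, 0.01, 0.0, -0.93], [0.15, -0.2, -0.01, 0.01, 0.0, -0.93], [0.17, -0.19, -0.01, 0.01, 0.0, -0.93], [0.18, -0.18, -0.01, 0.01, 0.0, -0.93], [0.19, -0.16, -0.01, 0.01, 0.0, -0.93], [0.21, -0.15, -0.01, 0.01, 0.0, -0.93], [0.22, -0.13, -0.01, 0.01, 0.0, -0.93], [0.23, -0.11, -0.01, 0.01, 0.0, -0.93], [0.24, -0.09, -0.01, 0.01, 0.0, -0.93], [0.24, -0.07, -0.01, 0.01, 0.0, -0.93],
```

View pics/w25.png

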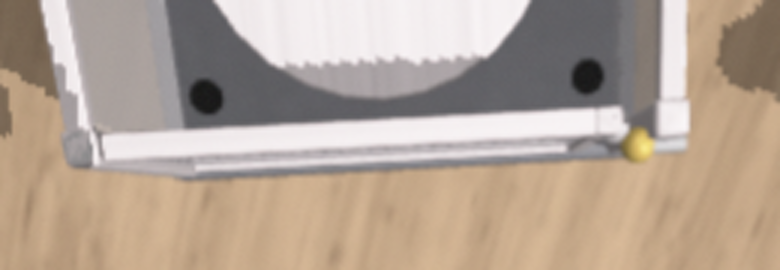

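Emit:
servo_tool --motion '[[[-0.06,-0.24,-0.05,0,0,-0.9],[-0.04,-0.25,-0.05,0,0,-0.9],[-0.02,-0.25,-0.05,0,0,-0.9],[0,-0.25,-0.03,0,0,-0.9],[0.02,-0.25,-0.02,0,0,-0.9],[0.04,-0.25,-0.02,0,0,-0.9],[0.06,-0.25,-0.01,0,0,-0.9],[0.08,-0.24,-0.01,0,0,-0.9],[0.1,-0.23,-0.01,0,0,-0.9],[0.12,-0.22,-0.01,0,0,-0.9],[0.13,-0.21,-0.01,0,0,-0.9],[0.15,-0.2,-0.01,0,0,-0.9]]]'

```text
clock: 25.55
position: [0.5084, -0.2321, 0.3705]
ee_rot: [0.797, 0.604, -0.006, -0.005]
ft_force: [0.2, -0.8, 0.4]
grip_width: 0.003
```

```bash
python3 - <<'E'
from h import *
st()
plan([.457,-.157,.39],.36+np.pi/2,8)
E
```

```text
t 25.55 p [ 0.5084 -0.2321  0.3705] R
 [[ 0.271  0.962 -0.017]
 [ 0.963 -0.271  0.001]
 [-0.003 -0.016 -1.   ]] F [ 0.2 -0.8  0.4] g 0.003 q [-0.39  0.28  0.88  1.72 -0.22  1.27  1.83]
from [ 0.5084 -0.2321  0.3705] dist 0.0931
[0.15, -0.18, -0.05, -0.02, -0.0, -0.91], [0.16, -0.16, -0.05, -0.02, -0.0, -0.91], [0.17, -0.15, -0.05, -0.02, -0.0, -0.91], [0.18, -0.14, -0.05, -0.02, -0.0, -0.91], [0.19, -0.12, -0.05, -0.02, -0.0, -0.91], [0.2, -0.11, -0.05, -0.02, -0.0, -0.91], [0.21, -0.09, -0.05, -0.02, -0.0, -0.91], [0.22, -0.07, -0.05, -0.02, -0.0, -0.91],
```

Emit:
servo_tool --motion '[[[0.1,-0.15,-0.06,-0.02,0,-0.9],[0.13,-0.16,-0.06,-0.02,0,-0.9],[0.15,-0.15,-0.06,-0.02,0,-0.9],[0.17,-0.14,-0.05,-0.02,0,-0.9],[0.19,-0.12,-0.05,-0.02,0,-0.9],[0.2,-0.11,-0.05,-0.02,0,-0.9],[0.21,-0.09,-0.05,-0.02,0,-0.9],[0.15,-0.05,-0.05,-0.02,0,-0.5],[0,0,0,0,0,0],[0,0,0,0,0,0]]]'

```text
clock: 26.55
position: [0.4535, -0.1573, 0.3818]
ee_rot: [0.572, 0.82, -0.004, -0.011]
ft_force: [0.3, -1.3, 0.1]
grip_width: -0.002
```

```bash
python3 - <<'E'
from h import *
st()
c=cams.camera("wrist")
q=proj(c,[toW((.018,0,.11))])[0]
x0,y0=int(q[0])-40,int(q[1])-60;print(x0,y0)
crop(c,x0,y0,x0+80,y0+75,8,"w26b.png");crop(c,0,0,640,400,1.25,"w26.png")
t=cams.camera("top");crop(t,190,160,460,275,2.9,"top26.png")
E
```

```text
t 26.55 p [ 0.4535 -0.1573  0.3818] R
 [[-0.346  0.938 -0.023]
 [ 0.938  0.346  0.005]
 [ 0.013 -0.019 -1.   ]] F [ 0.3 -1.3  0.1] g -0.002 q [-0.51  0.01  0.77  1.89 -0.01  1.27  2.18]
275 193
```

View pics/w26.png

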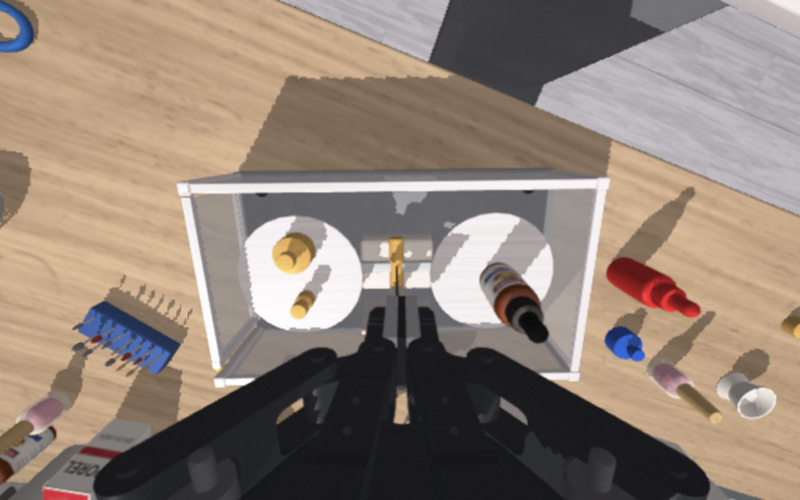

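View pics/w26b.png

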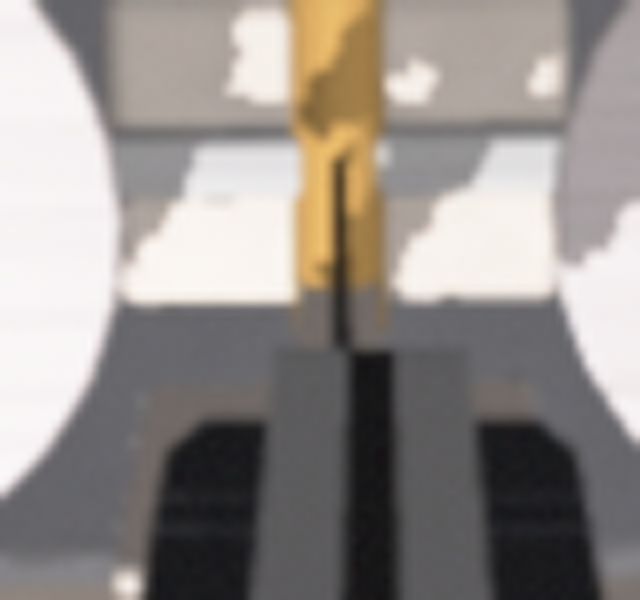

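View pics/top26.png

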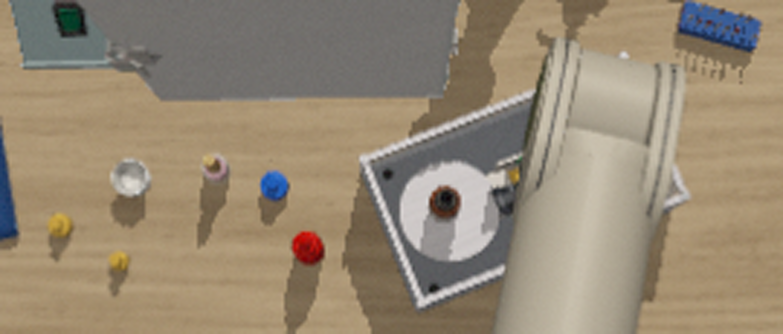

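The door now closes the rectangle: its edge runs straight from (185,190) to (218,382). The shut fingers hide the pointer tip, so I'll open them in place.

Emit:
servo_tool --motion '[[[0,0,0,0,0,0],[0,0,0,0,0,0],[0,0,0,0,0,0],[0,0,0,0,0,0],[0,0,0,0,0,0]]]' --jaw 130

```text
clock: 27.15
position: [0.4541, -0.1585, 0.3815]
ee_rot: [0.574, 0.819, -0.005, -0.011]
ft_force: [-0.4, 0.1, 0.2]
grip_width: 0.489
```

```bash
python3 - <<'E'
from h import *
c=cams.camera("wrist")
crop(c,275,193,355,268,8,"w27.png")
E
```

```text
(no output)
```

View pics/w27.png

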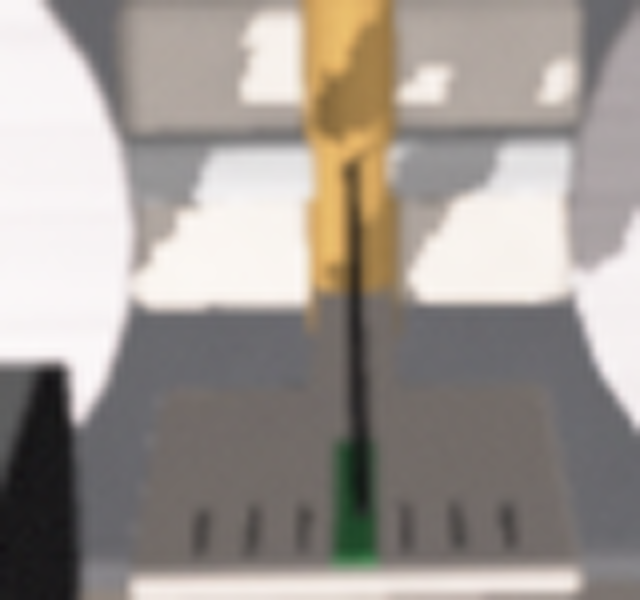

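The pointer tip is at rest in the green (362 within 335–378), the same as before the door was shut. Nothing is touching the robot, so I'll hand in.

```bash
python3 - <<'E'
from workcell import order
print(order.hand_in())
E
```

```text
the job is handed in; nothing more can be done
None
```

The job is handed in at about 27 s of the 70 s limit. The 100 g and 25 g weights stand upright on the right pan, the pointer rests in the green band, and the door is shut.

- **Weighing:** with 100 g alone, I read about 34 g still missing from the pointer's tilt. That reading was coarse, roughly 33–43 g across my estimates. Adding the 25 g weight brought the pointer into the green.
- **Door:** I shut it only after the pointer was in the green. The wrist force rose to about 27 N for a moment as the door met its stop. It stayed in line with the hinge and far post after I backed off, though the catch itself I could only judge by that.
- **Last checks:** after the door was shut, the pointer was still in the green, a little to the bottle side of centre (about 0.008–0.01 rad). The 50 g and 75 g weights, bottle, polish bottle, cup and bit block were where they had been. The wrist force was within about 1 N of zero.

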